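# Move the freshly gilded rosette to the drying tray and cover it

## Task

The gold rosette on the drying rack is still tacky, so nothing but the spatula may lift it and neither the gripper nor the dome may touch it: slide the spatula's blade under it, take it out of the rack and set it face up in the middle of the two battens of the round drying tray. Draw the spatula out, lay it flat on the bench, and set the clear dust dome on the tray's rim so that it sits fully seated and level. Leave everything else on the bench where it is.

Things in the scene. Friction and masses are not known exactly. Their poses are not given: they have to be found in the camera images.
- rosette: gold carved wooden rosette, a disc 90 mm in diameter and 12 mm thick with a boss to 21 mm at its middle, about 90 g; origin at the centre of its flat underside, z up. It starts on the rack's two battens
- rack: fixed two-tier steel-and-wood drying rack, 195 mm deep, 212 mm wide, corner posts at y = +-100 mm; origin on the bench under the middle of its battens, x points INTO the rack; its open front faces its own -x, towards the robot's right. Lower tier: plywood board, 160 mm deep, top at z 24 mm, carrying two wooden battens
- rack_bed (a point): middle of the rack's bed, level with the batten tops (z 50 mm), axes as the rack's; the rosette lies within 8 mm of it. Battens 9 mm wide run along x from -75 to 75 mm, centred at y = +-38.5 mm: clear gap 68 mm wide between them, 26 mm high over the board
- rack_front_rod (a point): middle of the front rod of the open upper tier (rods along y, 3 mm radius, z 200 mm, from rack x = -107.5 to 75 mm). It roofs the rosette and reaches 62 mm out in front of it: an upright gripper holding the inserted spatula would hit this rod, so lean it back away from the rack
- spatula: cranked steel spatula, short orange handle, 150 g; origin under the blade's middle, x to the tip, z up; blade lies flat on the bench at start. Blade 95 x 56 x 2 mm (x = -47.5 to 47.5); from its heel the neck rises to z 26 mm at x = -72.5, then the handle, 20 wide (y), 16 thick, 75 long, goes on to x = -145, rising at 15 degrees
- spatula_grip (a point): grip point in the handle's middle line, 119.5 mm behind the blade's middle and 38.5 mm above the blade's underside; pinch it across y. With the blade in the middle under the rosette this point is 12 mm in front of the rack's front rod; axes as the spatula's
- tray: fixed round drying tray, 156 mm in diameter; origin at the centre of its underside on the bench. Floor at z 8 mm; raised dark rim from radius 69 to 78 mm, top at z 18 mm; its -x side faces the open bench to the robot's right
- tray_bed (a point): centre of the tray's bed, level with its batten tops (z 40 mm), axes as the tray's. Two battens along x, 72 mm long, 9 mm wide, 32 mm tall, centred at y = +-38.5 mm: the spatula's blade passes between them and over the rim
- dome: clear dust dome with blue flange and dark wooden knob, 250 g; origin at the centre of its lower edge, z up. Skirt of outer radius 66 mm, 6 mm deep, goes down inside the tray's rim; flange of radius 79 mm whose underside is at z 6 mm rests on the rim top, so the origin is 12 mm above the tray's when seated. Shell top at z 76 mm
- dome_knob (a point): centre of the top of the dome's knob, 112 mm above the dome's lower edge; knob 30 mm in diameter, 36 mm tall
- small_frame: small white picture frame 150 x 170 mm lying on the rack's upper tier (bystander); origin under its middle
- varnish_jar: amber jar, 64 mm in diameter, 90 mm tall (bystander); origin under its middle
- paint_tin: paint can, 76 mm in diameter, 90 mm tall (bystander); origin under its middle
- sanding_block: cork sanding block 110 x 60 x 28 mm (bystander); origin under its middle
- moulding_corner: dark L-shaped frame corner sample 110 x 110 x 20 mm (bystander); origin under its middle
- block_plane: green hand plane 160 x 45 mm, 75 mm tall (bystander); origin under its middle
- tape_roll: yellow roll of tape, 90 mm in diameter, 24 mm tall, lying flat (bystander); origin under its middle
- flat_brush: red-handled brush, 190 mm long, lying flat (bystander); origin under its middle
Things that resemble listed ones, but are neither listed nor needed, are in the scene too. What is shaped like the tray but pink or turquoise is not meant.

How it is judged:
By the outcome, as a careful person would: the job done as asked, in the order asked, and still so for the second after the job is handed in, with the robot touching nothing.
It also fails if it takes over 72 s, if anything falls off the work surface, if the arm or the gripper's body presses on something with over 40 N, if the wrist force passes 120 N, or if a joint passes its speed limit or range.

## Robot

A 6-joint arm with a two-finger parallel gripper is mounted at the origin on the work surface. World frame = base frame: x ahead of the robot, y to its left, z up, the work surface at z = 0. Lengths are in mm, angles in degrees, forces in N, time in s.
With the tool pointing down it reaches from about 350 to 850 mm from the base axis. Payload 8.1 kg.
Tool frame: the origin (TCP) lies midway between the tips of the shut fingers; the grasp point (between the pads) lies hold_point_z behind it (hold_point_z is the distance from the TCP to the grasp point, in mm); z points along the fingers, x is the direction in which the jaws open and shut, and the axes are right-handed (so a half turn about z gives the same grasp; the last joint's range is limited). The gripper opens to 85 mm and grips with 20 to 120 N. Pads are 22 mm wide; open, the fingers measure 114 mm over their backs; the gripper's body (76 mm by 85 mm) begins 54 mm behind the grasp point. The pads swing forward as they close: fully open they stand 13 mm farther back than shut.
Start: joints at [-79.549, 7.471, 85.268, -0, 87.261, -4.893], TCP at [158.787, -578.612, 231.292] pointing down, gripper open.
Joint ranges: [-169.43, 169.43], [-51.17, 129.36], [1.28, 143.12], [-76.62, 256.62], [0, 156.53], [-152.29, 152.29]. Speed limits (degrees/s): [136.94, 136.94, 159.86, 180, 180, 180].

## Interface

Orientations are given as [roll, pitch, yaw] about the fixed x, y, z axes, in that order (R = Rz(yaw) Ry(pitch) Rx(roll)).
In Python, from bench import * gives the robot as it stands.
- The arm moves only by the shell command python3 -m pendant 'ROWS' [OPENING] [FORCE]. ROWS is JSON, a list that holds one entry, the list of rows, each a list of 4 numbers: the shift along the tool's x, y, z normalised to -1 to 1, where 1 is 0.02 m, then the turn about the tool's z normalised to -1 to 1, where 1 is 0.08 rad. A call has exactly 10 rows; each row shifts and turns the pose as measured when the row begins, along the tool's axes as they then stand; what a row does not reach is not made up. A row lasts 1/12 s, in which the tool goes at most 41.7 mm and 7.16 degrees, less where a joint would pass 70% of its speed; a pose out of reach is approached as far as the arm can. A call with a number of a shift or a turn outside -1 to 1 is refused whole. A call with a gripper value outside its range is refused whole. OPENING is the gripper's target within -1 to 1 (fully open at 1, half-way at 0, shut at -1), set as the call begins (- or left out, the last holds). The fingers move at their own pace and stop on an object; FORCE is the grip in N (left out, the last holds). Time passes only in rows, so rows that do not move let the fingers close, or fill a call up. It gives the time, the measured TCP pose, the force and the opening at its end, in the units of the state.
- sense(): the state, without advancing time (a new reading comes with each control period).
- snapshot(name): name is "side" or "top" or "wrist"; returns the picture (400x640x3 uint8, red, green, blue); there is no depth.
- calibration(name): a dict with "mtx" (3x3 intrinsics, pixels), "world_to_cam" (4x4, takes a point from world to camera coordinates); the wrist camera has in their place "hand_eye" (4x4, takes a point from camera to tool coordinates, whose origin is the TCP and whose axes are the tool frame's). Camera axes: x right, y down, z forward; pixel columns grow to the right and rows downward; lengths in mm; the calibration is good to about 2 mm. A picture is of the moment at which its call begins: read the wrist's pose just before it. calibration takes no time and is no camera call.
- hand_in(): hands the job in, once; it reports no verdict.
The state is a dict: "time": time; "joint_pos": joint angles; "qd": joint speeds; "joint_efforts": joint torques, N m; "tool_pos": TCP position; "tcp_rot": TCP orientation; "ft_force": force on the tool from outside, world axes, zero at the start; "wrist_torque": the same for the moment, N m; "finger_gap": finger opening in mm.
Only numpy, scipy, OpenCV 4.12 (cv2) and the standard library are available. Lean on these libraries where they do the work, as an engineer would, in place of code of your own. Each camera call takes 0.05 s, during which the arm holds its last target.

## Working session

There is one attempt and no reset: what is moved stays moved. The work goes in short steps, Python scripts to look and compute and a shell command to move; the robot and the scene stay as the last step left them, time stands still between calls to the robot, and variables do not carry over. Pictures are saved under pics/ and viewed, and the job is handed in when it is done.

```bash
ls; mkdir -p pics
cat > h.py <<'E'
from bench import *
import numpy as np, cv2
from scipy.spatial.transform import Rotation as R
def save(n,f):
    im=snapshot(n); cv2.imwrite(f'pics/{f}.png',cv2.cvtColor(im,cv2.COLOR_RGB2BGR)); return im
def ray(name,px,st=None):
    c=calibration(name); K=np.array(c['mtx'])
    d=np.linalg.inv(K)@np.array([px[0],px[1],1.])
    if 'world_to_cam' in c:
        T=np.linalg.inv(np.array(c['world_to_cam']))
    else:
        T=tool(st)@np.array(c['hand_eye'])
    return T[:3,3],T[:3,:3]@d
def tool(st):
    T=np.eye(4);T[:3,:3]=R.from_euler('xyz',st['tcp_rot'],degrees=True).as_matrix();T[:3,3]=st['tool_pos'];return T
def onz(name,px,z,st=None):
    o,d=ray(name,px,st); return o+d*(z-o[2])/d[2]
def proj(name,P,st=None):
    c=calibration(name);K=np.array(c['mtx'])
    W=np.array(c['world_to_cam']) if 'world_to_cam' in c else np.linalg.inv(tool(st)@np.array(c['hand_eye']))
    p=W[:3,:3]@np.array(P,float)+W[:3,3]; q=K@p; return q[:2]/q[2]
E
python3 - <<'E'
from h import *
s=sense();print(s)
for n in ("side","top","wrist"): save(n,n+'0'); print(n,calibration(n))
import bench; print([k for k in dir(bench) if k[0]!='_'])
E
```

```text
pics
{'time': 0.0, 'joint_pos': array([-7.95499080e+01,  7.51713039e+00,  8.53313261e+01,  4.24039018e-04,
        8.72623063e+01, -4.89361309e+00]), 'qd': array([ 0.0276628 ,  0.07661684, -0.09444514, -0.08443679, -0.00678969,
        0.02044962]), 'joint_efforts': array([-2.93036273e-04, -5.69390416e+01, -5.00551093e+01, -4.94259541e-05,
        1.45809213e-02,  8.01676720e-06]), 'tool_pos': array([ 158.67955716, -578.04318865,  230.20374995]), 'tcp_rot': array([-1.79990129e+02,  1.10322856e-01, -7.46563061e+01]), 'ft_force': array([-0.68876501, -0.34801855, -0.11440974]), 'wrist_torque': array([ 0.03428244,  0.02945002, -0.02152419]), 'finger_gap': 85.32733269669615}
side {'mtx': array([[486.2215434 ,   0.        , 315.35487917],
       [  0.        , 486.2215434 , 198.48588856],
       [  0.        ,   0.        ,   1.        ]]), 'world_to_cam': array([[-9.71410522e-01, -2.36302689e-01, -2.28612685e-02,
         5.33112332e+02],
       [-9.85438907e-02,  4.88953485e-01, -8.66725788e-01,
         1.93286787e+02],
       [ 2.15987731e-01, -8.39693711e-01, -4.98260746e-01,
        
[... 533 characters left out ...]
011e+03],
       [ 0.00000000e+00,  0.00000000e+00,  0.00000000e+00,
         1.00000000e+00]])}
wrist {'mtx': array([[341.02777278,   0.        , 314.39456373],
       [  0.        , 341.02777278, 198.5202961 ],
       [  0.        ,   0.        ,   1.        ]]), 'hand_eye': array([[ 9.99999963e-01, -1.76700207e-04,  2.05327895e-04,
        -9.67415690e-01],
       [ 1.13989078e-04,  9.62075667e-01,  2.72782692e-01,
        -6.88637887e+01],
       [-2.45741730e-04, -2.72782659e-01,  9.62075652e-01,
        -1.41383407e+02],
       [ 0.00000000e+00,  0.00000000e+00,  0.00000000e+00,
         1.00000000e+00]])}
['PlanningError', 'calibration', 'hand_in', 'hold_point_z', 'sense', 'snapshot']
```

View pics/side0.png

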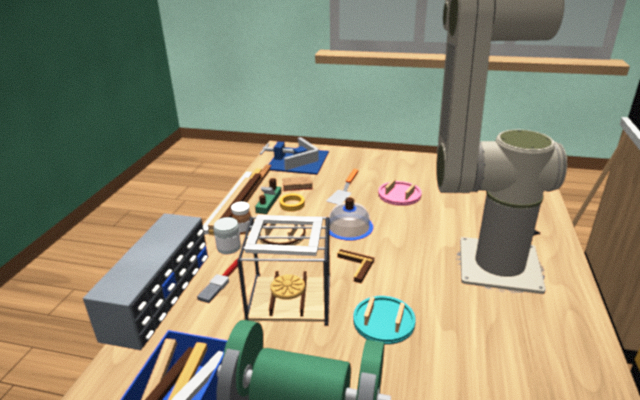

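View pics/top0.png

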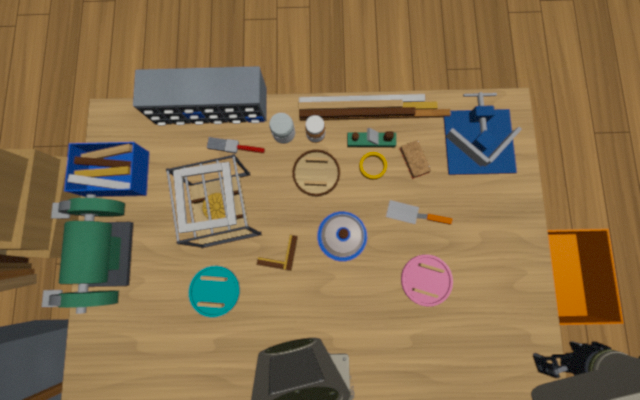

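View pics/wrist0.png

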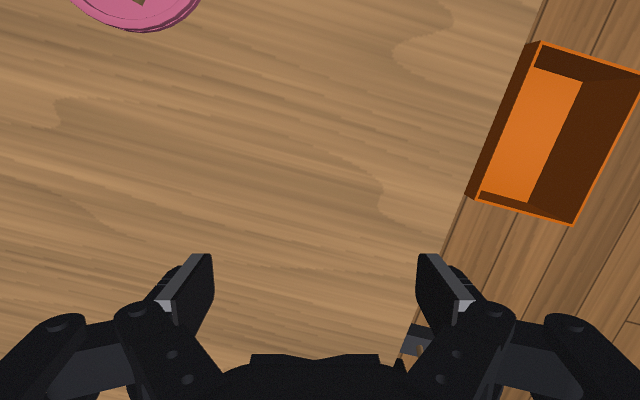

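Run:
```python
import cv2, bench
print(bench.hold_point_z)
t=cv2.imread('pics/top0.png'); s=cv2.imread('pics/side0.png')
cv2.imwrite('pics/z1.png',cv2.resize(t[100:310,160:360],None,fx=4,fy=2.8,interpolation=cv2.INTER_CUBIC)[:590])
cv2.imwrite('pics/z2.png',cv2.resize(t[190:400,380:640],None,fx=2.8,fy=2.8,interpolation=cv2.INTER_CUBIC))
cv2.imwrite('pics/z3.png',cv2.resize(s[150:350,200:450],None,fx=3,fy=3,interpolation=cv2.INTER_CUBIC))
```

```text
18.700000000000003
```

View pics/z1.png

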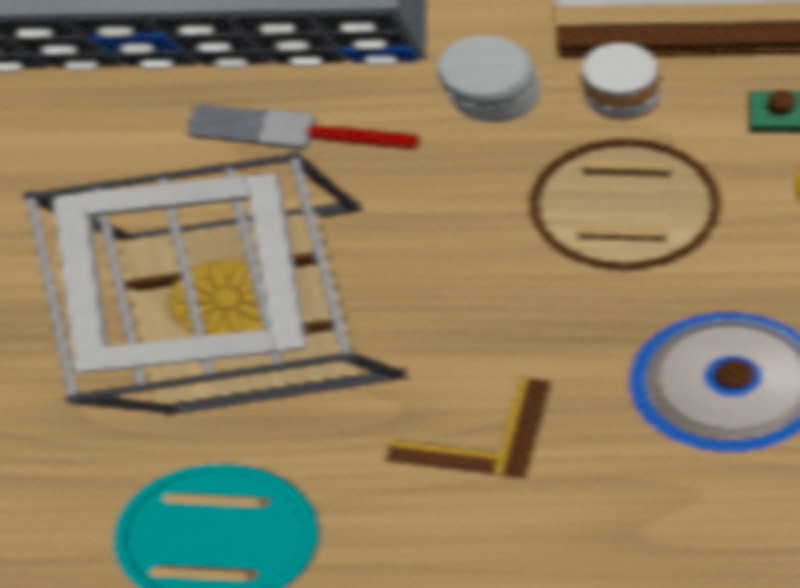

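View pics/z2.png

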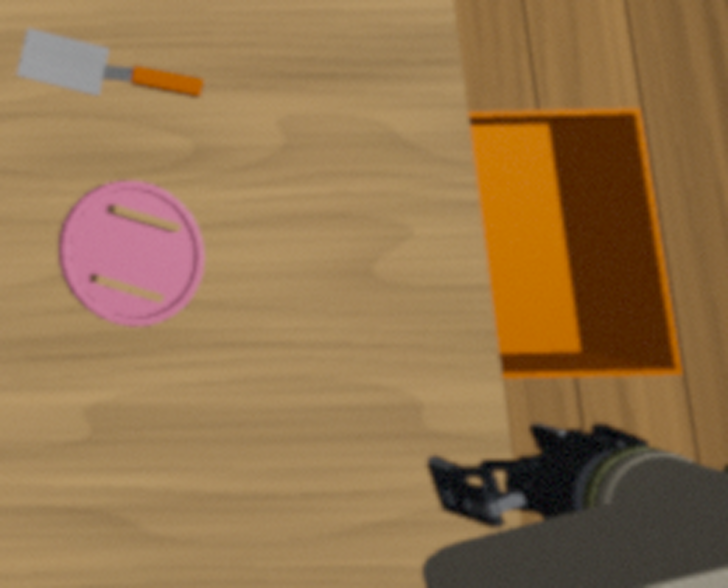

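View pics/z3.png

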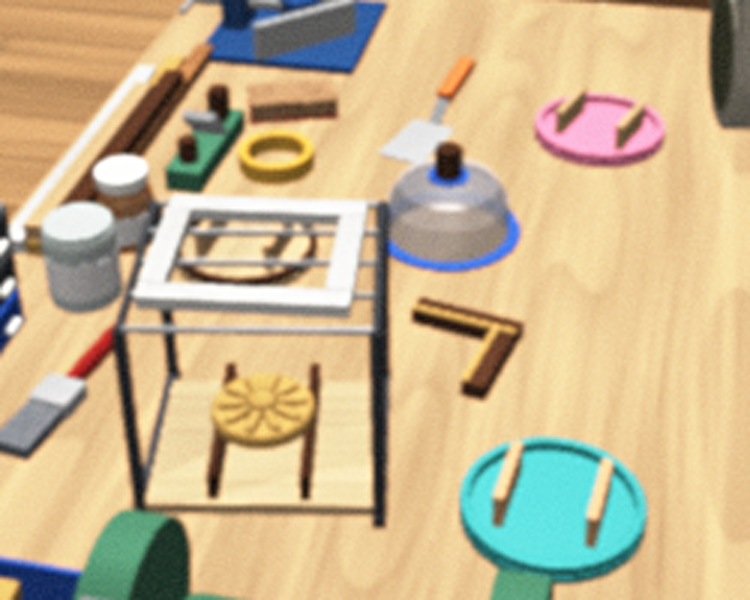

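```bash
cat > m1.py <<'E'
from h import *
t=cv2.imread('pics/top0.png'); s=cv2.imread('pics/side0.png')
hs=lambda im:cv2.cvtColor(im,cv2.COLOR_BGR2HSV)
def mask(im,lo,hi,box):
    m=cv2.inRange(hs(im),lo,hi); o=np.zeros_like(m); x0,y0,x1,y1=box; o[y0:y1,x0:x1]=m[y0:y1,x0:x1]; return o
def circ(name,m,z,rad=None):
    ys,xs=np.nonzero(m); P=np.array([onz(name,(x,y),z)[:2] for x,y in zip(xs,ys)]); 
    c,r=cv2.minEnclosingCircle(P.astype(np.float32)); return np.round(c,1),round(r,1),len(P)
# dome flange
print('dome',circ('top',mask(t,(105,120,80),(125,255,255),(300,200,380,270)),8))
# tray
m=mask(t,(0,60,20),(25,255,120),(286,145,346,200)); 
n,l,st,_=cv2.connectedComponentsWithStats(m); k=1+np.argmax(st[1:,2]*st[1:,3]); print(st[1:])
print('tray',circ('top',(l==k).astype(np.uint8),18))
for i in range(1,n):
    if st[i,4]>8 and i!=k:
        ys,xs=np.nonzero(l==i); P=np.array([onz('top',(x,y),40)[:2] for x,y in zip(xs,ys)],np.float32)
        print('bat',P.mean(0),cv2.fitLine(P,cv2.DIST_L2,0,.01,.01).ravel()[:2], np.ptp(P[:,1]))
# spatula
h=mask(t,(5,170,120),(20,255,255),(415,205,460,230))
ys,xs=np.nonzero(h);P=np.array([onz('top',(x,y),42)[:2] for x,y in zip(xs,ys)],np.float32)
print('handle',P.mean(0),cv2.fitLine(P,cv2.DIST_L2,0,.01,.01).ravel()[:2],len(P))
b=mask(t,(0,0,120),(180,50,255),(380,195,421,225)) ; cv2.imwrite('pics/mb.png',b)
ys,xs=np.nonzero(b);P=np.array([onz('top',(x,y),2)[:2] for x,y in zip(xs,ys)],np.float32)
print('blade',cv2.minAreaRect(P),len(P), P.mean(0))
h=mask(s,(5,170,120),(20,255,255),(340,160,362,190))
ys,xs=np.nonzero(h);P=np.array([onz('side',(x,y),42)[:2] for x,y in zip(xs,ys)],np.float32)
print('handle side',P.mean(0),cv2.fitLine(P,cv2.DIST_L2,0,.01,.01).ravel()[:2],len(P))
# rosette side
r=mask(s,(12,110,100),(30,255,255),(268,270,308,302)); cv2.imwrite('pics/mr.png',r)
n,l,st,_=cv2.connectedComponentsWithStats(r); k=1+np.argmax(st[1:,4]);print('ros',st[k],circ('side',(l==k).astype(np.uint8),62))
E
python3 m1.py
python3 - <<'E'
import cv2,numpy as np
s=cv2.imread('pics/side0.png');t=cv2.imread('pics/top0.png')
def z(im,x0,y0,x1,y1,f,n):
    o=cv2.resize(im[y0:y1,x0:x1],None,fx=f,fy=f,interpolation=cv2.INTER_CUBIC)
    for x in range(x0,x1,10): cv2.putText(o,str(x),((x-x0)*f,10),0,.35,(0,0,255),1); cv2.line(o,((x-x0)*f,12),((x-x0)*f,18),(0,0,255),1)
    for y in range(y0,y1,10): cv2.putText(o,str(y),(0,(y-y0)*f),0,.35,(0,0,255),1)
    cv2.imwrite('pics/'+n,o)
z(s,235,205,340,325,5-1,'rs.png')
z(t,160,150,265,250,6,'rt.png')
E
```

```text
dome (array([ 459.3, -101.6]), 76.9, 433)
[[292 150  48  47 364]
 [306 160  21   3  45]
 [305 184  21   2  26]]
tray (array([663.9, -24. ]), 78.2, 364)
bat [694.65393  -25.332788] [0.09133498 0.9958202 ] 63.48189
bat [619.2439   -24.053135] [0.07841463 0.9969208 ] 62.70515
handle [ 502.4236  -401.36307] [0.2125095 0.977159 ] 162
blade ((531.7156982421875, -298.2205505371094), (97.45174407958984, 56.10940170288086), 74.27938842773438) 525 [ 531.9601  -297.37186]
handle side [ 501.22437 -384.98355] [0.1853794 0.982667 ] 32
ros [270 270  37  30 770] (array([550.1, 282. ]), 70.1, 770)
```

View pics/rs.png

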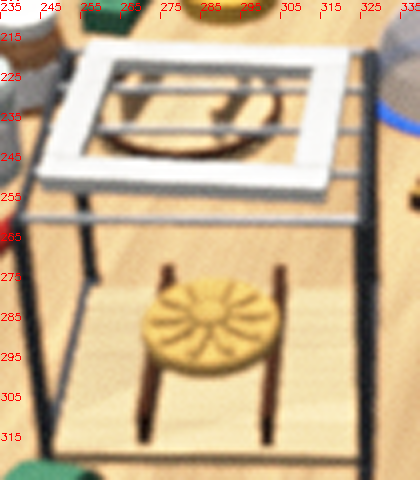

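View pics/rt.png

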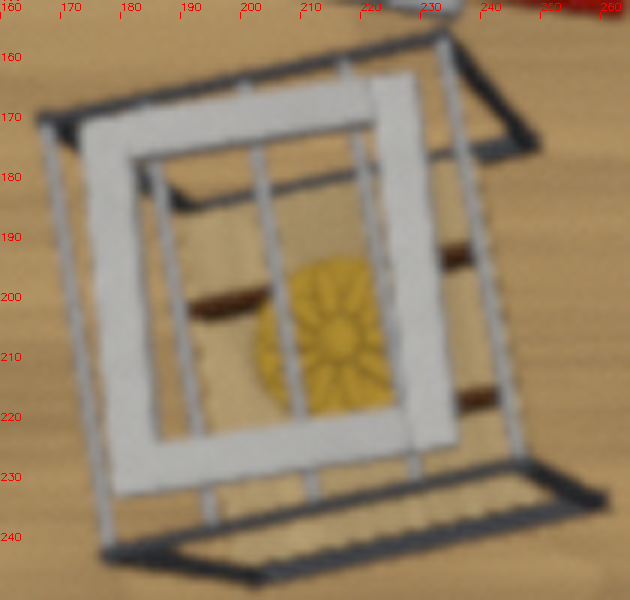

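Run:
```python
from h import *
f1,f2=onz('top',(233.5,157),200),onz('top',(247,226.5),200)
b1,b2=onz('top',(168,170),200),onz('top',(178,242),200)
print(f1,f2,b1,b2)
fm=(f1+f2)/2;bm=(b1+b2)/2
d=(bm-fm)[:2];print('mid',fm,bm,np.linalg.norm(d),np.degrees(np.arctan2(d[1],d[0])),np.linalg.norm(f1-f2))
n=(f1-f2)[:2]
for p in (f1-f2,b1-b2): print('yaw from rod',np.degrees(np.arctan2(p[1],p[0])))
u=d/np.linalg.norm(d)
print('origin', fm[:2]+107.5*u, bm[:2]-75*u)
# side rear rod
r1,r2=onz('side',(240,259),200),onz('side',(325.5,259.5),200); print('side rear',r1,r2,(r1+r2)/2)
g=lambda x,y:(235+x/4,205+y/4)
for z in (50,):
  for nm,p in (('batL far',(168,265)),('batL near',(145,443)),('batR far',(280,265)),('batR near',(267,443))):
    print(nm,onz('side',g(*p),z))
q=lambda x,y:(160+x/6,150+y/6)
for p in ((458,257),(478,399),(230,303),(440,258),(496,398)): print('top bat',onz('top',q(*p),50))
print('ros',onz('side',(287.5,282.5),71),onz('top',(216.7,206.2),71))
for px in ((142+4*0,323),(281,323)): print(onz('side',g(*px),60))
print('knob top',onz('top',(343.5,234),112), onz('side',(349,201),112))
```

```text
[665.19953822 196.33088699 200.        ] [473.74644323 156.73765687 200.        ] [632.88711697 374.3514908  200.        ] [436.91817432 337.91698313 200.        ]
mid [569.47299073 176.53427193 200.        ] [534.90264565 356.13423697 200.        ] 182.89684579323333 100.89533750361282 195.504249191893
yaw from rod 11.684273677564878
yaw from rod 10.53216670901736
origin [549.15382076 282.09648738] [549.07881074 282.48617967]
side rear [633.57617009 375.33732786 200.        ] [438.21930684 335.9971024  200.        ] [535.89773847 355.66721513 200.        ]
batL far [601.70822087 221.6710936   50.        ]
batL near [563.19485239 389.32379276  50.        ]
batR far [526.68603131 205.69700311  50.        ]
batR near [490.70819265 373.53270974  50.        ]
top bat [595.88759344 223.20625948  50.        ]
top bat [521.5156684  211.55108527  50.        ]
top bat [574.42294809 340.80804369  50.        ]
top bat [595.57861866 232.53934215  50.        ]
top bat [521.8226809  202.32531003  50.        ]
ros [551.74737735 285.35624869  71.        ] [551.66910189 276.95582744  71.        ]
[595.64564491 294.52988835  60.        ]
[507.30073596 275.56585719  60.        ]
knob top [ 455.65264308 -101.95191065  112.        ] [458.73619846 -88.15728044 112.        ]
```

Run:
```python
from h import *
a=np.radians(np.arange(0,360,3))
for y in (277,281,285):
  for n,(x0,y0,f) in {'side':(235,205,4),'top':(160,150,6)}.items():
    out=[]
    for z in (50,62):
      P=np.array([proj(n,(551.7+45*np.cos(t),y+45*np.sin(t),z)) for t in a]); P=(P-[x0,y0])*f
      out.append((P.min(0).round(),P.max(0).round()))
    print(y,n,out,((proj(n,(551.7,y,71))-[x0,y0])*f).round())
```

```text
277 side [(array([146., 283.]), array([284., 373.])), (array([145., 269.]), array([283., 359.]))] [214. 302.]
277 top [(array([265., 258.]), array([439., 431.])), (array([257., 253.]), array([433., 428.]))] [340. 337.]Traceback (most recent call last):
  File "<stdin>", line 7, in <module>
  File "h.py", line 19, in proj
    c=calibration(name);K=np.array(c['mtx'])
ValueError: time passes only in moves, steps and waits
```

```bash
cat >> h.py <<'E'
_c={}
_cal=calibration
def calibration(n):
    if n not in _c:_c[n]=_cal(n)
    return _c[n]
def plan(x,y,z,yaw,n=10):
    s=sense();T=tool(s);p=np.array(s['tool_pos']);cy=s['tcp_rot'][2]
    dyaw=(yaw-cy+180)%360-180
    d=(np.array([x,y,z])-p)/n; rows=[]
    Rm=T[:3,:3]
    for i in range(n):
        loc=Rm.T@d/20; rows.append([*loc.round(2).tolist(),round(-dyaw/n/4.584,2)])
        Rm=R.from_euler('z',dyaw/n,degrees=True).as_matrix()@Rm
    print('t',round(float(s['time']),2),'pos',p.round(1),'rot',np.round(s['tcp_rot'],2),'gap',round(float(s['finger_gap']),1),'F',np.round(s['ft_force'],1))
    print('total mm tool',(T[:3,:3].T@d*n).round(1),'dyaw',round(dyaw,1))
    print(str(rows).replace(' ',''))
E
python3 -c "
from h import *
plan(495.5,-426,120,-15.8,20)"
```

```text
t 0.15 pos [ 158.7 -578.2  230.5] rot [-1.7999e+02  9.0000e-02 -7.4660e+01] gap 85.2 F [-0.1  0.5  0.7]
total mm tool [ -57.5 -365.   110.6] dyaw 58.9
[[-0.14,-0.91,0.28,np.float64(-0.64)],[-0.1,-0.92,0.28,np.float64(-0.64)],[-0.05,-0.92,0.28,np.float64(-0.64)],[-0.0,-0.92,0.28,np.float64(-0.64)],[0.05,-0.92,0.28,np.float64(-0.64)],[0.09,-0.92,0.28,np.float64(-0.64)],[0.14,-0.91,0.28,np.float64(-0.64)],[0.19,-0.9,0.28,np.float64(-0.64)],[0.23,-0.89,0.28,np.float64(-0.64)],[0.28,-0.88,0.28,np.float64(-0.64)],[0.32,-0.87,0.28,np.float64(-0.64)],[0.37,-0.85,0.28,np.float64(-0.64)],[0.41,-0.83,0.28,np.float64(-0.64)],[0.45,-0.81,0.28,np.float64(-0.64)],[0.49,-0.78,0.28,np.float64(-0.64)],[0.53,-0.76,0.28,np.float64(-0.64)],[0.57,-0.73,0.28,np.float64(-0.64)],[0.61,-0.7,0.28,np.float64(-0.64)],[0.64,-0.66,0.28,np.float64(-0.64)],[0.68,-0.63,0.28,np.float64(-0.64)]]
```

```bash
python3 -m pendant '[[[-0.14,-0.9,0.28,-0.64],[-0.1,-0.9,0.28,-0.64],[-0.05,-0.9,0.28,-0.64],[0,-0.9,0.28,-0.64],[0.05,-0.9,0.28,-0.64],[0.1,-0.9,0.28,-0.64],[0.15,-0.9,0.28,-0.64],[0.2,-0.9,0.28,-0.64],[0.23,-0.9,0.28,-0.64],[0.28,-0.9,0.28,-0.64]]]' 1 60
python3 -c "
from h import *
plan(495.5,-426,120,-15.8,10)"
```

```text
time: 0.98
tool_pos: [327.1, -499.9, 169.6]
tcp_rot: [-180.0, 0.3, -44.4]
ft_force: [0.2, 0.6, 0.1]
finger_gap: 84.8
t 0.98 pos [ 327.1 -499.9  169.6] rot [-179.97    0.3   -44.43] gap 84.8 F [0.2 0.6 0.1]
total mm tool [  68.8 -170.7   49.3] dyaw 28.6
[[0.34,-0.85,0.25,np.float64(-0.62)],[0.39,-0.84,0.25,np.float64(-0.62)],[0.43,-0.82,0.25,np.float64(-0.62)],[0.47,-0.79,0.25,np.float64(-0.62)],[0.51,-0.77,0.25,np.float64(-0.62)],[0.54,-0.74,0.25,np.float64(-0.62)],[0.58,-0.71,0.25,np.float64(-0.62)],[0.62,-0.68,0.25,np.float64(-0.62)],[0.65,-0.65,0.24,np.float64(-0.62)],[0.68,-0.62,0.24,np.float64(-0.62)]]
```

```bash
python3 -m pendant '[[[0.35,-0.9,0.2,-0.62],[0.4,-0.85,0.2,-0.62],[0.43,-0.82,0.2,-0.62],[0.47,-0.8,0.2,-0.62],[0.51,-0.77,0.2,-0.62],[0.55,-0.75,0.2,-0.62],[0.6,-0.7,0.2,-0.62],[0.62,-0.68,0.2,-0.62],[0.65,-0.65,0.2,-0.62],[0.5,-0.4,0,-0.5]]]'
python3 -c "
from h import *
plan(495.5,-426,60,-15.8,10)
st=sense();im=save('wrist','w1')
for p in ((531.7,-298.2,2),(495.5,-426,42)): print(proj('wrist',p,st))"
```

```text
time: 1.82
tool_pos: [498.5, -418.6, 124.9]
tcp_rot: [-179.5, 0.7, -15.0]
ft_force: [-0.8, -0.2, -0.6]
finger_gap: 85.2
t 1.82 pos [ 498.5 -418.6  124.9] rot [-179.47    0.7   -15.01] gap 85.2 F [-0.8 -0.2 -0.6]
total mm tool [-0.2  8.5 64.9] dyaw -0.8
[[-0.0,0.04,0.32,np.float64(0.02)],[-0.0,0.04,0.32,np.float64(0.02)],[-0.0,0.04,0.32,np.float64(0.02)],[-0.0,0.04,0.32,np.float64(0.02)],[-0.0,0.04,0.32,np.float64(0.02)],[-0.0,0.04,0.32,np.float64(0.02)],[-0.0,0.04,0.32,np.float64(0.02)],[-0.0,0.04,0.32,np.float64(0.02)],[-0.0,0.04,0.32,np.float64(0.02)],[-0.0,0.04,0.32,np.float64(0.02)]]
[318.7286224   22.28892766]
[315.47886434 219.10889441]
```

View pics/w1.png

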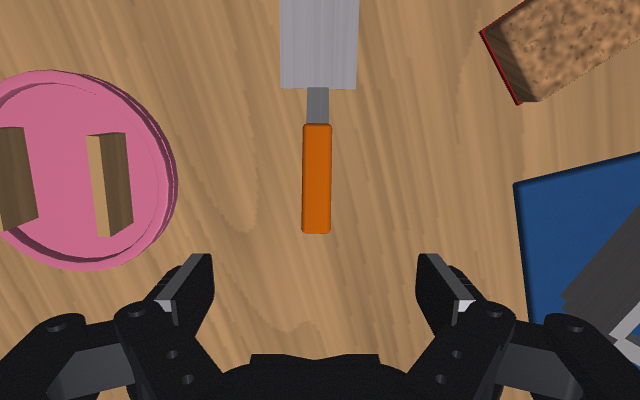

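```bash
python3 -c "
from h import *
st=sense()
e=onz('wrist',(316.5,233.5),53,st);h=onz('wrist',(318,88),2,st);f=onz('wrist',(317.3,124),34,st);print(e,f,h,np.linalg.norm((e-f)[:2]))
d=(h-e);print(np.degrees(np.arctan2(d[1],d[0])))
h1=onz('wrist',(280,88),2,st);h2=onz('wrist',(355.5,88.5),2,st);print(h1,h2,np.linalg.norm(h1-h2))"
```

```text
[ 496.50118976 -431.64765742   53.        ] [ 514.91332511 -363.24178955   34.        ] [ 521.53678268 -339.72081615    2.        ] 70.84045092922487
74.76539875397908
[ 494.28654707 -332.51195368    2.        ] [ 548.2913549  -347.16327277    2.        ] 55.95695148694766
```

```bash
python3 -m pendant '[[[0,0.05,0.6,0],[0,0.05,0.6,0],[0,0.05,0.6,0],[0,0.02,0.6,0],[0,0.02,0.6,0],[0,0,0.6,0],[0,0,0.5,0],[0,0,0.4,0],[0,0,0.2,0],[0,0,0,0]]]'
python3 -c "
from h import *
plan(499.3,-422.2,22,-15.2,10)"
```

```text
time: 2.7
tool_pos: [493.5, -421.2, 18.1]
tcp_rot: [-179.3, 1.0, -15.1]
ft_force: [-0.1, -0.2, 0.1]
finger_gap: 85.3
t 2.7 pos [ 493.5 -421.2   18.1] rot [-179.35    0.95  -15.12] gap 85.3 F [-0.1 -0.2  0.1]
total mm tool [ 5.8 -0.6 -4. ] dyaw -0.1
[[0.03,-0.0,-0.02,np.float64(0.0)],[0.03,-0.0,-0.02,np.float64(0.0)],[0.03,-0.0,-0.02,np.float64(0.0)],[0.03,-0.0,-0.02,np.float64(0.0)],[0.03,-0.0,-0.02,np.float64(0.0)],[0.03,-0.0,-0.02,np.float64(0.0)],[0.03,-0.0,-0.02,np.float64(0.0)],[0.03,-0.0,-0.02,np.float64(0.0)],[0.03,-0.0,-0.02,np.float64(0.0)],[0.03,-0.0,-0.02,np.float64(0.0)]]
```

```bash
python3 -m pendant '[[[0.3,-0.03,-0.2,0],[0,0,0,0],[0,0,0,0],[0,0,0,0],[0,0,0,0],[0,0,0,0],[0,0,0,0],[0,0,0,0],[0,0,0,0],[0,0,0,0]]]' -1 100
python3 -c "
from h import *
plan(499.3,-422.2,22,-15.2,10)"
```

```text
time: 3.53
tool_pos: [502.4, -423.9, 26.2]
tcp_rot: [-179.5, 0.7, -15.1]
ft_force: [-0.6, -0.3, -0.6]
finger_gap: 17.7
t 3.53 pos [ 502.4 -423.9   26.2] rot [-179.51    0.67  -15.08] gap 17.7 F [-0.6 -0.3 -0.6]
total mm tool [-3.4 -0.8  4.2] dyaw -0.1
[[-0.02,-0.0,0.02,np.float64(0.0)],[-0.02,-0.0,0.02,np.float64(0.0)],[-0.02,-0.0,0.02,np.float64(0.0)],[-0.02,-0.0,0.02,np.float64(0.0)],[-0.02,-0.0,0.02,np.float64(0.0)],[-0.02,-0.0,0.02,np.float64(0.0)],[-0.02,-0.0,0.02,np.float64(0.0)],[-0.02,-0.0,0.02,np.float64(0.0)],[-0.02,-0.0,0.02,np.float64(0.0)],[-0.02,-0.0,0.02,np.float64(0.0)]]
```

```bash
python3 -m pendant '[[[0,0,0,0],[0,0,0,0],[0,0,0,0],[0,0,0,0],[0,0,0,0],[0,0,0,0],[0,0,0,0],[0,0,0,0],[0,0,0,0],[0,0,0,0]]]' 
python3 -c "
from h import *
plan(499.3,-422.2,60,-15.2,10)
save('wrist','w2')"
```

```text
time: 4.37
tool_pos: [502.2, -423.9, 25.9]
tcp_rot: [-179.5, 0.7, -15.1]
ft_force: [0.2, 0.3, -0.7]
finger_gap: 18.2
t 4.37 pos [ 502.2 -423.9   25.9] rot [-179.5     0.68  -15.11] gap 18.2 F [ 0.2  0.3 -0.7]
total mm tool [ -3.7  -1.2 -34.1] dyaw -0.1
[[-0.02,-0.01,-0.17,np.float64(0.0)],[-0.02,-0.01,-0.17,np.float64(0.0)],[-0.02,-0.01,-0.17,np.float64(0.0)],[-0.02,-0.01,-0.17,np.float64(0.0)],[-0.02,-0.01,-0.17,np.float64(0.0)],[-0.02,-0.01,-0.17,np.float64(0.0)],[-0.02,-0.01,-0.17,np.float64(0.0)],[-0.02,-0.01,-0.17,np.float64(0.0)],[-0.02,-0.01,-0.17,np.float64(0.0)],[-0.02,-0.01,-0.17,np.float64(0.0)]]
```

View pics/w2.png

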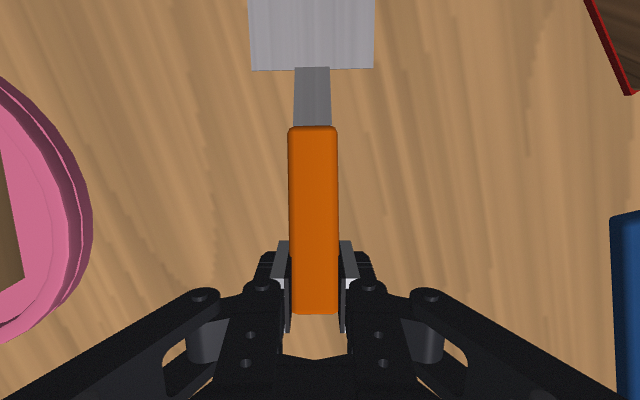

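```bash
python3 -c "
from h import *
st=sense()
a=onz('wrist',(251,71),2,st);b=onz('wrist',(374,69.5),2,st);e=onz('wrist',(315,314),53,st)
h=(a+b)/2;v=(b-a);yaw=np.degrees(np.arctan2(v[1],v[0]))+90
u=np.array([np.cos(np.radians(yaw)),np.sin(np.radians(yaw))])
print(a,b,np.linalg.norm(v),'yaw',yaw,'heel',h,'centre',h[:2]+47.5*u,'end',e)
print('tcp along',(st['tool_pos'][:2]-h[:2])@u-47.5, (st['tool_pos'][:2]-h[:2])@[-u[1],u[0]])"
```

```text
[ 494.96502026 -335.30079658    2.        ] [ 549.41376653 -349.39580273    2.        ] 56.24353445907895 yaw 75.48658397794708 heel [ 522.18939339 -342.34829966    2.        ] centre [ 534.09321129 -296.3640728 ] end [ 499.63133789 -432.50510447   53.        ]
tcp along -131.45270796280857 -1.1245455386966712
```

```bash
python3 -m pendant '[[[0,0,-0.3,0],[0,0,-0.6,0],[0,0,-0.8,0],[0,0,-0.9,0],[0,0,-0.9,0],[0,-0.2,-0.9,0],[0,-0.4,-0.8,0],[0,-0.6,-0.6,0],[0,-0.8,-0.4,0],[0,-0.8,0,0]]]' 
python3 -c "
from h import *
plan(608,-30,160,11,20)"
```

```text
time: 5.25
tool_pos: [516.9, -370.8, 162.5]
tcp_rot: [-179.6, 0.7, -15.3]
ft_force: [0.2, -0.1, -0.9]
finger_gap: 18.2
t 5.25 pos [ 516.9 -370.8  162.5] rot [-179.57    0.69  -15.32] gap 18.2 F [ 0.2 -0.1 -0.9]
total mm tool [  -2.2 -352.8    5.2] dyaw 26.3
[[-0.01,-0.88,0.01,np.float64(-0.29)],[0.01,-0.88,0.01,np.float64(-0.29)],[0.03,-0.88,0.01,np.float64(-0.29)],[0.06,-0.88,0.01,np.float64(-0.29)],[0.08,-0.88,0.01,np.float64(-0.29)],[0.1,-0.88,0.01,np.float64(-0.29)],[0.12,-0.87,0.01,np.float64(-0.29)],[0.14,-0.87,0.01,np.float64(-0.29)],[0.16,-0.87,0.01,np.float64(-0.29)],[0.18,-0.86,0.01,np.float64(-0.29)],[0.2,-0.86,0.01,np.float64(-0.29)],[0.22,-0.86,0.01,np.float64(-0.29)],[0.23,-0.85,0.01,np.float64(-0.29)],[0.25,-0.84,0.01,np.float64(-0.29)],[0.27,-0.84,0.01,np.float64(-0.29)],[0.29,-0.83,0.01,np.float64(-0.29)],[0.31,-0.83,0.01,np.float64(-0.29)],[0.33,-0.82,0.01,np.float64(-0.29)],[0.35,-0.81,0.01,np.float64(-0.29)],[0.37,-0.8,0.01,np.float64(-0.29)]]
```

```bash
python3 -m pendant '[[[0,-0.9,0,-0.3],[0.01,-0.9,0,-0.3],[0.03,-0.9,0,-0.3],[0.06,-0.9,0,-0.3],[0.08,-0.9,0,-0.3],[0.1,-0.9,0,-0.3],[0.12,-0.9,0,-0.3],[0.14,-0.9,0,-0.3],[0.16,-0.9,0,-0.3],[0.18,-0.9,0,-0.3]]]' 
python3 -c "
from h import *
plan(608,-35,160,11,10)"
```

```text
time: 6.08
tool_pos: [561.3, -170.1, 158.0]
tcp_rot: [-179.1, 1.0, -0.6]
ft_force: [0.7, -0.9, -1.2]
finger_gap: 18.3
t 6.08 pos [ 561.3 -170.1  158. ] rot [-179.06    1.01   -0.57] gap 18.3 F [ 0.7 -0.9 -1.2]
total mm tool [  45.3 -135.5   -0.5] dyaw 11.6
[[0.23,-0.68,-0.0,np.float64(-0.25)],[0.24,-0.67,-0.0,np.float64(-0.25)],[0.25,-0.67,-0.0,np.float64(-0.25)],[0.27,-0.66,-0.0,np.float64(-0.25)],[0.28,-0.66,-0.0,np.float64(-0.25)],[0.29,-0.65,-0.0,np.float64(-0.25)],[0.31,-0.65,-0.0,np.float64(-0.25)],[0.32,-0.64,-0.0,np.float64(-0.25)],[0.33,-0.63,-0.01,np.float64(-0.25)],[0.35,-0.63,-0.01,np.float64(-0.25)]]
```

```bash
python3 -m pendant '[[[0.23,-0.68,0,-0.25],[0.24,-0.67,0,-0.25],[0.25,-0.67,0,-0.25],[0.27,-0.66,0,-0.25],[0.28,-0.66,0.1,-0.25],[0.3,-0.65,0.2,-0.25],[0.31,-0.6,0.4,-0.25],[0.32,-0.5,0.6,-0.25],[0.3,-0.3,0.6,-0.2],[0,0,0.4,0]]]' 
python3 -c "
from h import *
plan(608,-35,61,11,10); save('top','t2');save('side','s2')
st=sense();T=tool(st);print(T[:3,2])"
```

```text
time: 6.92
tool_pos: [598.0, -31.2, 104.3]
tcp_rot: [-178.5, 1.3, 11.0]
ft_force: [0.5, -0.2, -1.5]
finger_gap: 17.9
t 6.92 pos [598.  -31.2 104.3] rot [-178.48    1.29   10.96] gap 17.9 F [ 0.5 -0.2 -1.5]
total mm tool [10.1  6.8 42.9] dyaw 0.0
[[0.05,0.03,0.21,np.float64(-0.0)],[0.05,0.03,0.21,np.float64(-0.0)],[0.05,0.03,0.21,np.float64(-0.0)],[0.05,0.03,0.21,np.float64(-0.0)],[0.05,0.03,0.21,np.float64(-0.0)],[0.05,0.03,0.21,np.float64(-0.0)],[0.05,0.03,0.21,np.float64(-0.0)],[0.05,0.03,0.21,np.float64(-0.0)],[0.05,0.03,0.21,np.float64(-0.0)],[0.05,0.03,0.21,np.float64(-0.0)]]
[-0.03092021  0.02166877 -0.99928695]
```

View pics/t2.png

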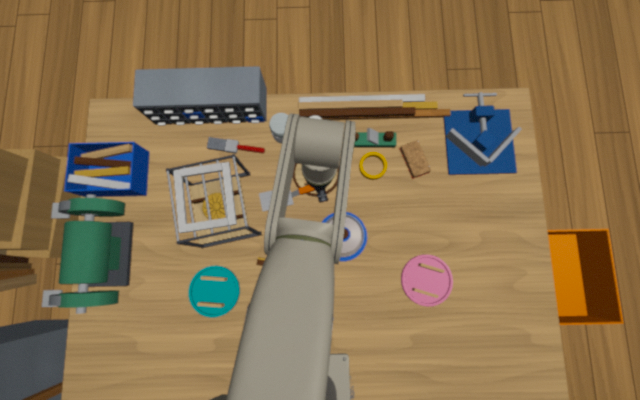

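View pics/s2.png

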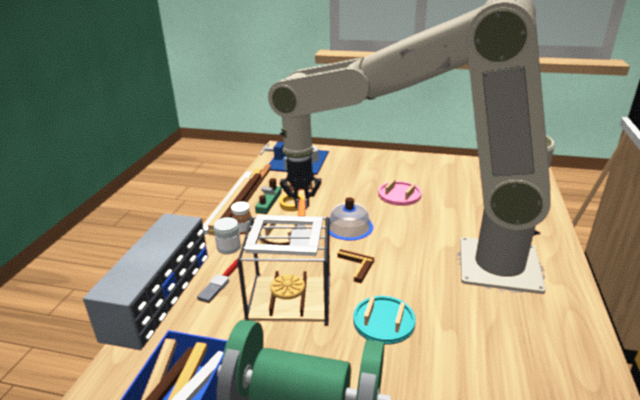

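Run:
```python
from h import *
t=cv2.imread('pics/t2.png');f=6;x0,y0,x1,y1=220,160,330,250
cv2.imwrite('pics/z4.png',cv2.resize(t[y0:y1,x0:x1],None,fx=f,fy=f,interpolation=cv2.INTER_CUBIC))
h=cv2.cvtColor(t,cv2.COLOR_BGR2HSV)
b=np.zeros(h.shape[:2],np.uint8); b[185:216,258:294]=cv2.inRange(h,(0,0,120),(180,55,255))[185:216,258:294]
ys,xs=np.nonzero(b);P=np.array([onz('top',(x,y),80)[:2] for x,y in zip(xs,ys)],np.float32)
print(cv2.minAreaRect(P),len(P),P.mean(0))
st=sense();T=tool(st);print('pred',(T@np.array([-1,-131.5,7,1]))[:3])
```

```text
((565.8505249023438, 94.90261840820312), (86.10450744628906, 104.63256072998047), 29.277814865112305) 570 [565.93713 102.23885]
pred [570.39224487  96.43560389  99.74339245]
```

View pics/z4.png

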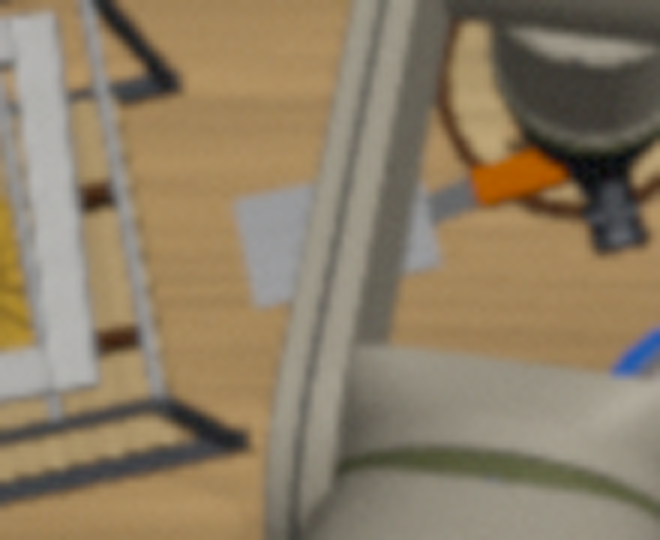

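```bash
cat >> h.py <<'E'
RO=np.array([549.1,282.3])
def rk(p,yaw=101.2):
    u=np.array([np.cos(np.radians(yaw)),np.sin(np.radians(yaw))]);d=np.array(p)[:2]-RO
    return np.round([d@u,d@np.array([-u[1],u[0]])],1)
E
python3 - <<'E'
from h import *
q=lambda x,y:(220+x/6,160+y/6)
a=onz('top',q(234,200),80);b=onz('top',q(255,305),80)
c=onz('top',q(437,265),80)
print('tip corners',a,b,np.linalg.norm(a-b),rk(a),rk(b)); v=a-b;print(np.degrees(np.arctan2(v[1],v[0])),c,rk(c),np.linalg.norm(c-b))
for p in ((97,197),(118,340)): w=onz('top',q(*p),50);print('bat',w,rk(w))
st=sense();print('tcp',rk(st['tool_pos']))
E
```

```text
tip corners [586.58525389 147.26629031  80.        ] [532.93188578 136.34204652  80.        ] 54.754205419692404 [-139.7  -10.5] [-140.    44.2]
11.50855466358332 [551.06866437  45.32137596  80.        ] [-232.8   44.1] 92.81004906077207
bat [595.89976674 223.72530713  50.        ] [-66.5 -34.5]
bat [520.99958548 211.54220553  50.        ] [-64.   41.3]
tcp [-318.1   14.9]
```

```bash
python3 -m pendant '[[[0.1,0,0.2,0],[0.15,0,0.3,0],[0.15,0,0.3,0],[0.15,0,0.3,0],[0.15,0,0.3,0],[0.1,0,0.3,0],[0.05,0,0.2,0],[0,0,0.1,0],[0,0,0,0],[0,0,0,0]]]' 
python3 -c "
from h import *
plan(608,-22,61,11.2,10); st=sense();print(rk(st['tool_pos']),tool(st)[:3,2])"
```

```text
time: 7.85
tool_pos: [613.6, -32.4, 58.7]
tcp_rot: [-178.5, 1.5, 10.5]
ft_force: [0.2, 0.5, -3.1]
finger_gap: 18.3
t 7.85 pos [613.6 -32.4  58.7] rot [-178.52    1.5    10.48] gap 18.3 F [ 0.2  0.5 -3.1]
total mm tool [ -3.6 -11.3  -1.9] dyaw 0.7
[[-0.02,-0.06,-0.01,np.float64(-0.02)],[-0.02,-0.06,-0.01,np.float64(-0.02)],[-0.02,-0.06,-0.01,np.float64(-0.02)],[-0.02,-0.06,-0.01,np.float64(-0.02)],[-0.02,-0.06,-0.01,np.float64(-0.02)],[-0.02,-0.06,-0.01,np.float64(-0.02)],[-0.02,-0.06,-0.01,np.float64(-0.02)],[-0.02,-0.06,-0.01,np.float64(-0.02)],[-0.02,-0.06,-0.01,np.float64(-0.02)],[-0.02,-0.06,-0.01,np.float64(-0.02)]]
[-321.2   -2.1] [-0.03041741  0.02066822 -0.99932357]
```

Run:
```python
from h import *
save('top','t3');save('side','s3')
t=cv2.imread('pics/t3.png');s=cv2.imread('pics/s3.png');f=6
cv2.imwrite('pics/z5.png',np.vstack([cv2.resize(t[165:235,215:325],None,fx=f,fy=f,interpolation=cv2.INTER_CUBIC)[:330],cv2.resize(s[200:245,240:350],None,fx=f,fy=f,interpolation=cv2.INTER_CUBIC)]))
```

```text
(no output)
```

View pics/z5.png

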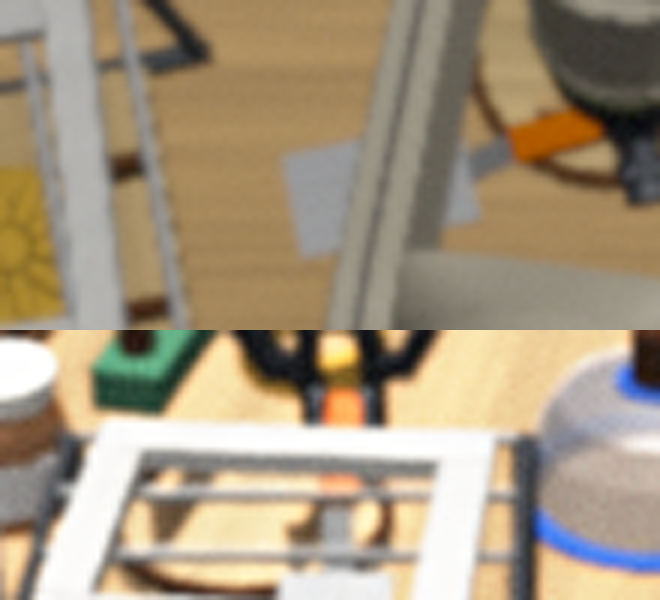

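Run:
```python
from h import *
q=lambda x,y:(215+x/6,165+y/6)
for z in (30,36,42):
  a=onz('top',q(283,157),z);b=onz('top',q(302,258),z);v=a-b
  print(z,a,b,np.linalg.norm(v),rk(a),rk(b),(rk(a)+rk(b))/2,np.degrees(np.arctan2(v[1],v[0])))
for p in ((126,165),(147,305)): w=onz('top',q(*p),50);print('bat',w,rk(w))
S=lambda x,y:(240+x/6,200+(y-330)/6)
# side tip left/right top corners
for p in ((288,574),(390,571)): 
  for z in (30,38,46): print('side',z,onz('side',S(*p),z),rk(onz('side',S(*p),z)))
st=sense();T=tool(st);print('tcp',rk(st['tool_pos']))
```

```text
30 [603.4449946  146.27686517  30.        ] [549.33122389 135.97712924  30.        ] 55.085249748263415 [-144.   -26.9] [-143.6   28.2] [-143.8     0.65] 10.776482472872178
36 [602.19590326 145.25164053  36.        ] [548.37018398 135.00673081  36.        ] 54.792027074978314 [-144.8  -25.5] [-144.3   29.3] [-144.55    1.9 ] 10.776482472872097
42 [600.94681192 144.22641588  42.        ] [547.40914406 134.03633239  42.        ] 54.49880440169312 [-145.5  -24. ] [-145.1   30.5] [-145.3     3.25] 10.776482472872155
bat [596.96829908 224.26437689  50.        ] [-66.2 -35.7]
bat [523.59245518 212.09983242  50.        ] [-63.9  38.7]
side 30 [622.78321345  47.8410009   30.        ] [-244.3  -26.7]
side 38 [619.11866861  58.80261689  38.        ] [-232.8  -25.3]
side 46 [615.45412377  69.76423289  46.        ] [-221.4  -23.8]
side 30 [572.36519894  34.58698214  30.        ] [-247.5   25.3]
side 38 [569.17360679  45.67292917  38.        ] [-236.    26.3]
side 46 [565.98201464  56.7588762   46.        ] [-224.5   27.2]
tcp [-321.3   -2.2]
```

```bash
python3 -m pendant '[[[0,-0.3,0.02,-0.1],[0,-0.5,0.02,-0.05],[0,-0.5,0.02,0],[0,-0.5,0.02,0],[0,-0.5,0.02,0],[0,-0.5,0.02,0],[0,-0.5,0.02,0],[0,-0.5,0.02,0],[0,-0.4,0.02,0],[0,-0.3,0.02,0]]]' 
python3 -c "
from h import *
st=sense();print(rk(st['tool_pos']),tool(st)[:3,2])
plan(*( RO+(-160)*np.array([-.1942,.981])+(0)*np.array([-.981,-.194])),61,11.2,10)"
```

```text
time: 8.78
tool_pos: [594.8, 66.2, 59.2]
tcp_rot: [-178.5, 1.3, 11.3]
ft_force: [0.5, -0.3, -1.7]
finger_gap: 18.0
[-220.9   -2.9] [-0.02710691  0.02088241 -0.9994144 ]
t 8.78 pos [594.8  66.2  59.2] rot [-178.52    1.29   11.3 ] gap 18.0 F [ 0.5 -0.3 -1.7]
total mm tool [ -2.8 -60.9  -0.2] dyaw -0.1
[[-0.01,-0.3,-0.0,np.float64(0.0)],[-0.01,-0.3,-0.0,np.float64(0.0)],[-0.01,-0.3,-0.0,np.float64(0.0)],[-0.01,-0.3,-0.0,np.float64(0.0)],[-0.01,-0.3,-0.0,np.float64(0.0)],[-0.01,-0.3,-0.0,np.float64(0.0)],[-0.01,-0.3,-0.0,np.float64(0.0)],[-0.01,-0.3,-0.0,np.float64(0.0)],[-0.01,-0.3,-0.0,np.float64(0.0)],[-0.01,-0.3,-0.0,np.float64(0.0)]]
```

```bash
python3 -m pendant '[[[-0.02,-0.4,0.01,0],[-0.02,-0.4,0.01,0],[-0.02,-0.4,0.01,0],[-0.02,-0.4,0.01,0],[-0.02,-0.4,0.01,0],[-0.02,-0.4,0.01,0],[0,-0.25,0,0],[0,-0.15,0,0],[0,0,0,0],[0,0,0,0]]]' 
python3 -c "
from h import *
st=sense();print(rk(st['tool_pos']),tool(st)[:3,2])
plan(*( RO+(-160)*np.array([-.1942,.981])+(0)*np.array([-.981,-.194])),61,11.2,10)
save('top','t4');save('side','s4')
t=cv2.imread('pics/t4.png');s=cv2.imread('pics/s4.png');f=5
cv2.imwrite('pics/z6.png',np.hstack([cv2.resize(t[150:250,160:245],None,fx=f,fy=f,interpolation=cv2.INTER_CUBIC),cv2.resize(s[180:320,235:345],None,fx=3.571,fy=3.571,interpolation=cv2.INTER_CUBIC)[:500]]))
"
```

```text
time: 9.62
tool_pos: [580.0, 127.9, 59.6]
tcp_rot: [-178.5, 1.3, 11.4]
ft_force: [0.5, 0.1, -1.9]
finger_gap: 18.3
[-157.4   -0.3] [-0.02658297  0.02073492 -0.99943154]
t 9.62 pos [580.  127.9  59.6] rot [-178.53    1.26   11.37] gap 18.3 F [ 0.5  0.1 -1.9]
total mm tool [-0.3  2.5 -1.5] dyaw -0.2
[[-0.0,0.01,-0.01,np.float64(0.0)],[-0.0,0.01,-0.01,np.float64(0.0)],[-0.0,0.01,-0.01,np.float64(0.0)],[-0.0,0.01,-0.01,np.float64(0.0)],[-0.0,0.01,-0.01,np.float64(0.0)],[-0.0,0.01,-0.01,np.float64(0.0)],[-0.0,0.01,-0.01,np.float64(0.0)],[-0.0,0.01,-0.01,np.float64(0.0)],[-0.0,0.01,-0.01,np.float64(0.0)],[-0.0,0.01,-0.01,np.float64(0.0)]]
```

View pics/z6.png

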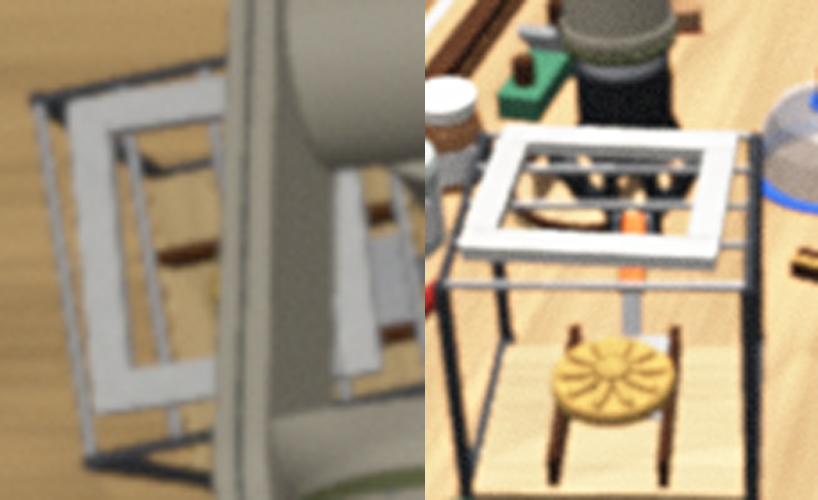

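```bash
python3 -m pendant '[[[0,0,-0.1,0],[0,0,-0.2,0],[0,0,-0.2,0],[0,0,-0.2,0],[0,0,-0.2,0],[0,0,-0.2,0],[0,0,-0.2,0],[0,0,-0.15,0],[0,0,-0.05,0],[0,0,0,0]]]' - 120
python3 -c "
from h import *
st=sense();print(rk(st['tool_pos']),tool(st)[:3,2])
plan(*( RO+(-360)*np.array([-.1942,.981])+(0)*np.array([-.981,-.194])),90,11.2,20)
save('side','s5')
s=cv2.imread('pics/s5.png');f=5
cv2.imwrite('pics/z7.png',cv2.resize(s[200:320,235:345],None,fx=5,fy=5,interpolation=cv2.INTER_CUBIC))
"
```

```text
time: 10.55
tool_pos: [581.2, 125.1, 93.2]
tcp_rot: [-178.6, 1.3, 11.2]
ft_force: [0.1, -0.5, -2.3]
finger_gap: 17.7
[-160.5   -1. ] [-0.02654477  0.02007351 -0.99944606]
t 10.55 pos [581.2 125.1  93.2] rot [-178.58    1.27   11.23] gap 17.7 F [ 0.1 -0.5 -2.3]
total mm tool [ -1.  199.6  -1.8] dyaw -0.0
[[-0.0,0.5,-0.0,np.float64(0.0)],[-0.0,0.5,-0.0,np.float64(0.0)],[-0.0,0.5,-0.0,np.float64(0.0)],[-0.0,0.5,-0.0,np.float64(0.0)],[-0.0,0.5,-0.0,np.float64(0.0)],[-0.0,0.5,-0.0,np.float64(0.0)],[-0.0,0.5,-0.0,np.float64(0.0)],[-0.0,0.5,-0.0,np.float64(0.0)],[-0.0,0.5,-0.0,np.float64(0.0)],[-0.0,0.5,-0.0,np.float64(0.0)],[-0.0,0.5,-0.0,np.float64(0.0)],[-0.0,0.5,-0.0,np.float64(0.0)],[-0.0,0.5,-0.0,np.float64(0.0)],[-0.0,0.5,-0.0,np.float64(0.0)],[-0.0,0.5,-0.0,np.float64(0.0)],[-0.0,0.5,-0.0,np.float64(0.0)],[-0.0,0.5,-0.0,np.float64(0.0)],[-0.0,0.5,-0.0,np.float64(0.0)],[-0.0,0.5,-0.0,np.float64(0.0)],[-0.0,0.5,-0.0,np.float64(0.0)]]
```

View pics/z7.png

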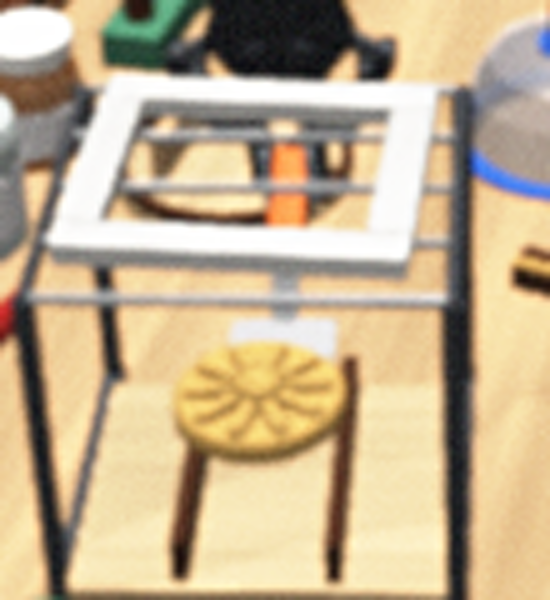

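```bash
python3 -m pendant '[[[0,0.1,-0.01,0],[0,0.2,-0.01,0],[0,0.3,-0.01,0],[0,0.4,-0.01,0],[0,0.5,-0.01,0],[0,0.5,-0.01,0],[0,0.5,-0.01,0],[0,0.5,-0.01,0],[0,0.5,-0.01,0],[0,0.5,-0.01,0]]]'
python3 -c "
from h import *
st=sense();print(rk(st['tool_pos']),tool(st)[:3,2])"
```

```text
time: 11.43
tool_pos: [597.1, 38.8, 91.5]
tcp_rot: [-178.6, 1.4, 11.3]
ft_force: [-0.4, 0.3, -2.1]
finger_gap: 17.9
[-2.481e+02  2.000e-01] [-0.0289684   0.01963784 -0.99938741]
```

```bash
python3 -m pendant '[[[0,0.6,-0.01,0],[0,0.6,-0.01,0],[0,0.6,-0.01,0],[0,0.6,-0.01,0],[0,0.6,-0.01,0],[0,0.6,-0.01,0],[0,0.6,-0.01,0.1],[0,0.6,-0.01,0.2],[0,0.6,-0.01,0.3],[0,0.6,-0.01,0.4]]]'
python3 -c "
from h import *
st=sense();print(rk(st['tool_pos']),tool(st)[:3,2])
plan(650,-210,95,-5,10)"
```

```text
time: 12.27
tool_pos: [622.0, -92.9, 90.5]
tcp_rot: [-178.7, 1.5, 6.3]
ft_force: [-0.0, -0.0, -2.7]
finger_gap: 18.0
[-382.2    1.4] [-0.02843617  0.01954065 -0.9994046 ]
t 12.27 pos [622.  -92.9  90.5] rot [-178.71    1.5     6.32] gap 18.0 F [-0.  -0.  -2.7]
total mm tool [ 14.9 119.4  -7.6] dyaw -11.3
[[0.07,0.6,-0.04,np.float64(0.25)],[0.09,0.6,-0.04,np.float64(0.25)],[0.1,0.59,-0.04,np.float64(0.25)],[0.11,0.59,-0.04,np.float64(0.25)],[0.12,0.59,-0.04,np.float64(0.25)],[0.13,0.59,-0.04,np.float64(0.25)],[0.14,0.58,-0.04,np.float64(0.25)],[0.16,0.58,-0.04,np.float64(0.25)],[0.17,0.58,-0.04,np.float64(0.25)],[0.18,0.57,-0.04,np.float64(0.25)]]
```

```bash
python3 -m pendant '[[[0.05,0.6,-0.04,0.3],[0.1,0.6,-0.04,0.25],[0.1,0.6,-0.04,0.25],[0.1,0.6,-0.04,0.25],[0.12,0.6,-0.04,0.25],[0.13,0.55,-0.04,0.25],[0.14,0.5,-0.04,0.2],[0.15,0.4,-0.04,0.2],[0.1,0.25,-0.02,0.1],[0,0.1,0,0]]]'
python3 -c "
from h import *
st=sense();print(tool(st)[:3,2])
plan(650,-180,95,-5,10)
save('top','t6');save('side','s6');save('wrist','w6')
t=cv2.imread('pics/t6.png');s=cv2.imread('pics/s6.png')
cv2.imwrite('pics/z8.png',np.hstack([cv2.resize(t[130:250,260:360],None,fx=4,fy=4,interpolation=cv2.INTER_CUBIC),cv2.resize(s[150:270,235:335],None,fx=4,fy=4,interpolation=cv2.INTER_CUBIC)]))
"
```

```text
time: 13.1
tool_pos: [646.8, -202.2, 95.0]
tcp_rot: [-179.0, 1.7, -4.5]
ft_force: [-0.6, 0.5, -2.7]
finger_gap: 17.5
[-0.0281849   0.01908422 -0.99942053]
t 13.1 pos [ 646.8 -202.2   95. ] rot [-179.04    1.7    -4.48] gap 17.5 F [-0.6  0.5 -2.7]
total mm tool [  1.5 -22.4   0.3] dyaw -0.5
[[0.01,-0.11,0.0,np.float64(0.01)],[0.01,-0.11,0.0,np.float64(0.01)],[0.01,-0.11,0.0,np.float64(0.01)],[0.01,-0.11,0.0,np.float64(0.01)],[0.01,-0.11,0.0,np.float64(0.01)],[0.01,-0.11,0.0,np.float64(0.01)],[0.01,-0.11,0.0,np.float64(0.01)],[0.01,-0.11,0.0,np.float64(0.01)],[0.01,-0.11,0.0,np.float64(0.01)],[0.01,-0.11,0.0,np.float64(0.01)]]
```

View pics/z8.png

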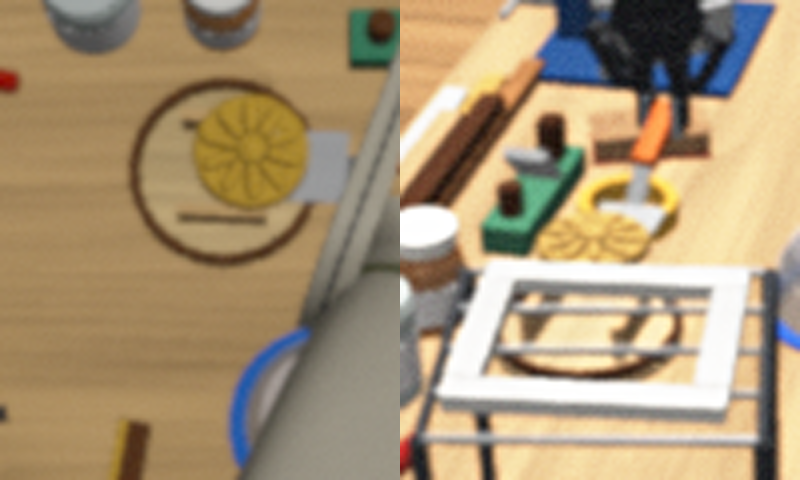

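View pics/w6.png

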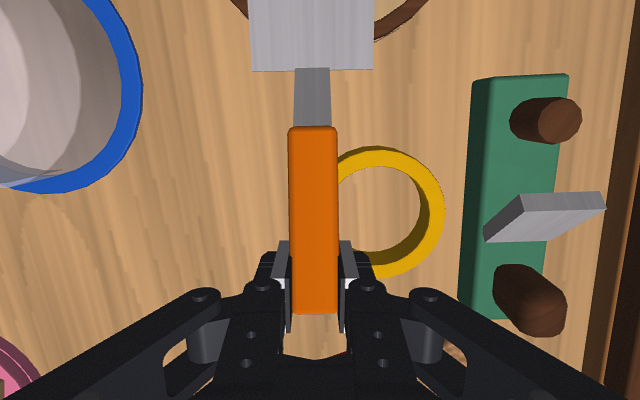

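```bash
cat > ros.py <<'E'
from h import *
import sys
def ros(f,box,zs):
    t=cv2.imread(f'pics/{f}.png');h=cv2.cvtColor(t,cv2.COLOR_BGR2HSV)
    x0,y0,x1,y1=box;m=np.zeros(h.shape[:2],np.uint8);m[y0:y1,x0:x1]=cv2.inRange(h,(15,150,110),(28,255,255))[y0:y1,x0:x1]
    m=cv2.morphologyEx(m,cv2.MORPH_CLOSE,np.ones((5,5),np.uint8))
    n,l,s,c=cv2.connectedComponentsWithStats(m);k=1+np.argmax(s[1:,4]);cs,_=cv2.findContours((l==k).astype(np.uint8),0,1)
    p=max(cs,key=cv2.contourArea)[:,0];print('bbox',s[k],c[k]);
    for z in zs:
        P=np.array([onz('top',q,z)[:2] for q in p],np.float32);e=cv2.minEnclosingCircle(P);a=cv2.fitEllipse(P);print(z,'circ',np.round(e[0],1),round(e[1],1),'ell',np.round(a[0],1),np.round(a[1],1))
E
python3 - <<'E'
from ros import *
ros('t6',(300,150,342,186),(78,84))
print('boss',onz('top',(260+254/4,130+149/4),93))
st=sense();print('pred blade mid',(tool(st)@[-1,-130.5,0,1])[:3])
# tray rim outer from top img0 : battens
t=cv2.imread('pics/top0.png')
cv2.imwrite('pics/z9.png',cv2.resize(t[145:202,285:348],None,fx=10,fy=10,interpolation=cv2.INTER_CUBIC))
E
```

```text
bbox [309 153  27  29 636] [322.29559748 167.05031447]
78 circ [664.8 -46.5] 45.7 ell [664.6 -45.5] [82.2 89.3]
84 circ [663.2 -46.5] 45.4 ell [663.  -45.5] [81.8 88.8]
boss [659.54302177 -49.1789763   93.        ]
pred blade mid [655.32846839 -70.72429447  97.05515024]
```

View pics/z9.png

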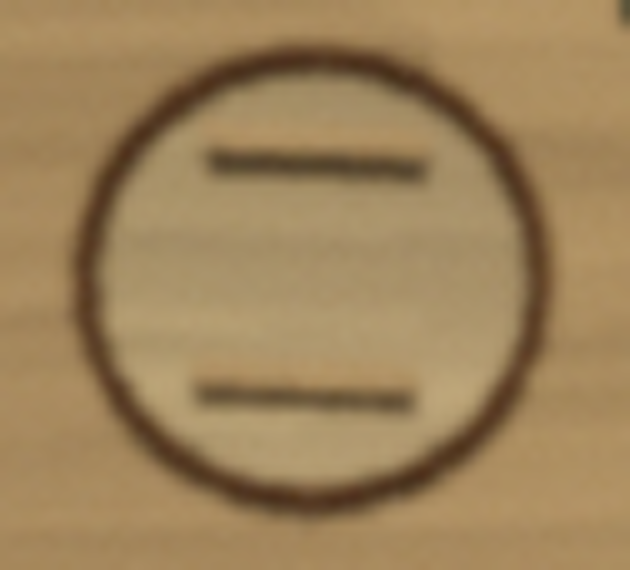

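Run:
```python
from h import *
q=lambda x,y:(285+(x+.0)/10-.45,145+y/10-.45)
P={k:onz('top',q(*v),40) for k,v in dict(ul=(207,149),ur=(430,158),ll=(195,383),lr=(413,392)).items()}
for a,b in (('ur','ul'),('lr','ll')):
    d=P[b]-P[a];print(P[a],P[b],np.linalg.norm(d),np.degrees(np.arctan2(d[1],d[0])))
m=sum(P.values())/4;d=(P['ul']+P['ur']-P['ll']-P['lr'])/2;print('mid of near-top edges',m,np.linalg.norm(d), 'centre', m[:2]+4.5*d[:2]/np.linalg.norm(d[:2]))
d=P['ul']-P['ll'];print(np.degrees(np.arctan2(d[1],d[0])))
# ring extremes outer at z18
for n,p in dict(l=(77,278),r=(551,282),t=(315,45),b=(315,518)).items(): print(n,onz('top',q(*p),18))
```

```text
[696.30992648 -62.6815817   40.        ] [701.01325393   8.08010178  40.        ] 70.9178196124365 86.19730617753437
[620.41236573 -55.48891622  40.        ] [624.9343018   12.91097277  40.        ] 68.54919926029298 86.21766367441853
mid of near-top edges [660.66746199 -24.29485584  40.        ] 76.22569431507488 centre [665.15344479 -24.64976185]
-3.633296773110303
l [665.53169346  51.642994    18.        ]
r [ 660.52047494 -100.88537064   18.        ]
t [741.77081068 -26.510531    18.        ]
b [585.07263702 -23.52977067  18.        ]
```

Run:
```python
from h import *
t=cv2.imread('pics/t6.png')
cv2.imwrite('pics/z10.png',cv2.resize(t[145:195,295:355],None,fx=12,fy=12,interpolation=cv2.INTER_CUBIC))
```

```text
(no output)
```

View pics/z10.png

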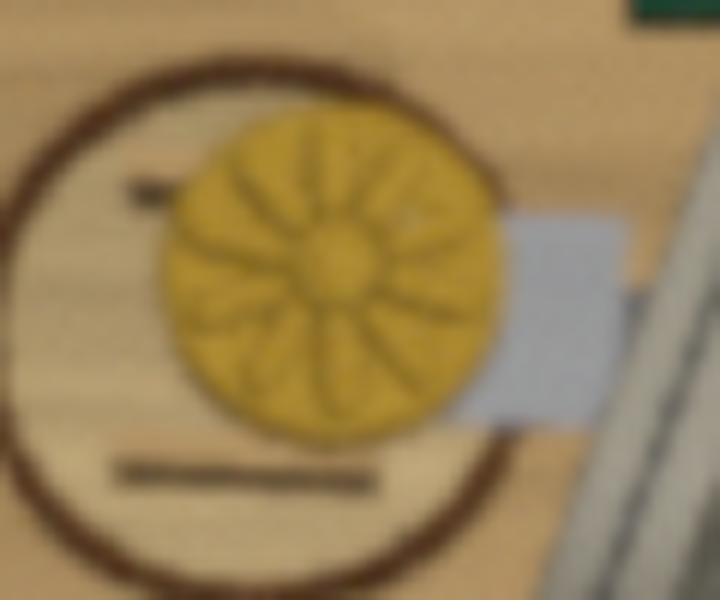

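Run:
```python
from h import *
q=lambda x,y:(295+x/12-.46,145+y/12-.46)
for z in (68,72,76):
  e1=onz('top',q(560,212),z);e2=onz('top',q(560,428),z);m=(e1+e2)/2
  e1h=onz('top',q(630,217),z);e2h=onz('top',q(595,428),z)
  r=onz('top',q(334,270),z+12);b=onz('top',q(337,262),z+21)
  u=np.array([np.cos(np.radians(85.8)),np.sin(np.radians(85.8))]);v=np.array([-u[1],u[0]])
  print(z,'w',np.linalg.norm(e1-e2),'mid',m,'ros',r,'boss',b,'lat ros',(r-m)[:2]@v,(b-m)[:2]@v,'heel along to ros',(r-e1h)[:2]@u)
```

```text
68 w 57.052278062749195 mid [ 652.61097419 -103.42713698   68.        ] ros [663.83970205 -45.79246273  80.        ] boss [663.43822503 -46.59913103  89.        ] lat ros -6.977513224197174 -6.636193307924271 heel along to ros 75.13616137814297
72 w 56.84275215939053 mid [ 651.56863033 -103.21742198   72.        ] ros [662.74404898 -45.79443422  84.        ] boss [662.3348438  -46.59809837  93.        ] lat ros -6.939850703989149 -6.590603374406384 heel along to ros 74.85931621255334
76 w 56.633226256031854 mid [ 650.52628648 -103.00770698   76.        ] ros [661.6483959 -45.7964057  88.       ] boss [661.23146258 -46.59706572  97.        ] lat ros -6.902188183781126 -6.545013440888609 heel along to ros 74.58247104696369
```

```bash
python3 -m pendant '[[[0.03,-0.1,0,0],[0.04,-0.2,0.01,-0.03],[0.04,-0.2,0.01,-0.03],[0.04,-0.2,0.01,0],[0.04,-0.15,0.01,0],[0,-0.1,0.1,0],[0,-0.05,0.15,0],[0,0,0.15,0],[0,0,0.1,0],[0,0,0,0]]]'
python3 -c "
from h import *
st=sense();print(tool(st)[:3,2])
plan(651.8,-180.7,63,-4,10)
save('top','t7')
t=cv2.imread('pics/t7.png')
cv2.imwrite('pics/z11.png',cv2.resize(t[145:195,290:350],None,fx=12,fy=12,interpolation=cv2.INTER_CUBIC))"
```

```text
time: 14.08
tool_pos: [651.6, -174.4, 82.9]
tcp_rot: [-178.9, 1.8, -3.8]
ft_force: [-0.6, -0.1, -1.9]
finger_gap: 18.0
[-0.02978288  0.0207747  -0.99934048]
t 14.08 pos [ 651.6 -174.4   82.9] rot [-178.92    1.78   -3.77] gap 18.0 F [-0.6 -0.1 -1.9]
total mm tool [ 1.2  6.6 19.7] dyaw -0.2
[[0.01,0.03,0.1,np.float64(0.01)],[0.01,0.03,0.1,np.float64(0.01)],[0.01,0.03,0.1,np.float64(0.01)],[0.01,0.03,0.1,np.float64(0.01)],[0.01,0.03,0.1,np.float64(0.01)],[0.01,0.03,0.1,np.float64(0.01)],[0.01,0.03,0.1,np.float64(0.01)],[0.01,0.03,0.1,np.float64(0.01)],[0.01,0.03,0.1,np.float64(0.01)],[0.01,0.03,0.1,np.float64(0.01)]]
```

View pics/z11.png

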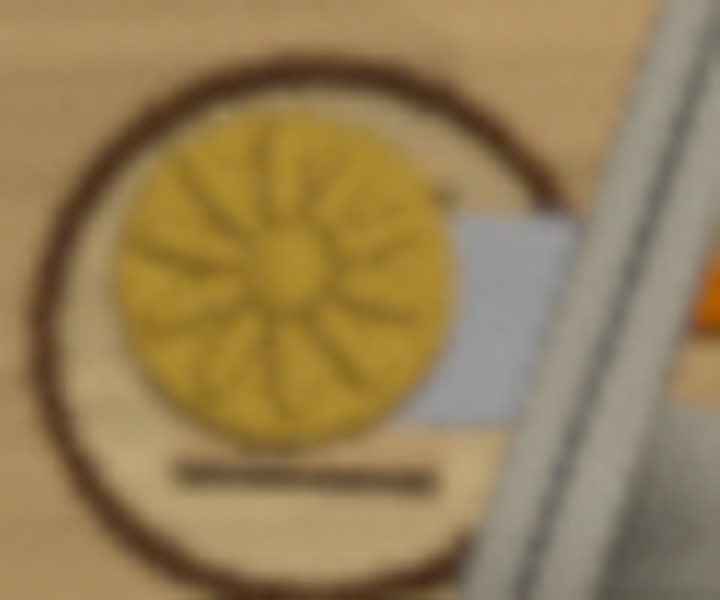

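```bash
cat > m2.py <<'E'
from h import *
q=lambda x,y:(290+x/12-.46,145+y/12-.46)
C=np.array([664.4,-24.5])
u=np.array([np.cos(np.radians(86.2)),np.sin(np.radians(86.2))]);v=np.array([-u[1],u[0]])
tr=lambda p:np.round([(p[:2]-C)@u,(p[:2]-C)@v],1)
if __name__=='__main__':
  z=60
  for p in ((500,212),(500,430),(575,214)): print('blade edge',tr(onz('top',q(*p),z)))
  print('ros',tr(onz('top',q(287,275),z+12)),'boss',tr(onz('top',q(290,264),z+21)))
  for p in ((178,462),(438,472)): print('bat inner top edge? near', tr(onz('top',q(*p),40)))
E
python3 m2.py
```

```text
blade edge [-47.7 -23. ]
blade edge [-50.  35.]
blade edge [-67.2 -23.3]
ros [ 6.2 -0.6] boss [ 5.2 -1. ]
bat inner top edge? near [33.7 42.4]
bat inner top edge? near [-34.4  42.2]
```

```bash
python3 -m pendant '[[[0.05,0.1,0.0,0],[0.08,0.1,0.02,0],[0.05,0.1,0.05,0],[0.02,0.04,0.1,0],[0,0,0.1,0],[0,0,0.1,0],[0,0,0.1,0],[0,0,0.1,0],[0,0,0.05,0],[0,0,0,0]]]'
python3 -c "
from h import *
st=sense();print(tool(st)[:3,2])
plan(655,-180.7,63,-4,10)
save('top','t8')
t=cv2.imread('pics/t8.png')
cv2.imwrite('pics/z12.png',cv2.resize(t[145:195,290:350],None,fx=12,fy=12,interpolation=cv2.INTER_CUBIC))"
```

```text
time: 14.97
tool_pos: [655.0, -183.4, 69.0]
tcp_rot: [-178.9, 1.8, -3.9]
ft_force: [0.2, 0.2, -2.0]
finger_gap: 17.8
[-0.02966875  0.02054614 -0.9993486 ]
t 14.97 pos [ 655.  -183.4   69. ] rot [-178.94    1.78   -3.87] gap 17.8 F [ 0.2  0.2 -2. ]
total mm tool [ 0.  -2.6  6. ] dyaw -0.1
[[0.0,-0.01,0.03,np.float64(0.0)],[0.0,-0.01,0.03,np.float64(0.0)],[0.0,-0.01,0.03,np.float64(0.0)],[0.0,-0.01,0.03,np.float64(0.0)],[0.0,-0.01,0.03,np.float64(0.0)],[0.0,-0.01,0.03,np.float64(0.0)],[0.0,-0.01,0.03,np.float64(0.0)],[0.0,-0.01,0.03,np.float64(0.0)],[0.0,-0.01,0.03,np.float64(0.0)],[0.0,-0.01,0.03,np.float64(0.0)]]
```

View pics/z12.png

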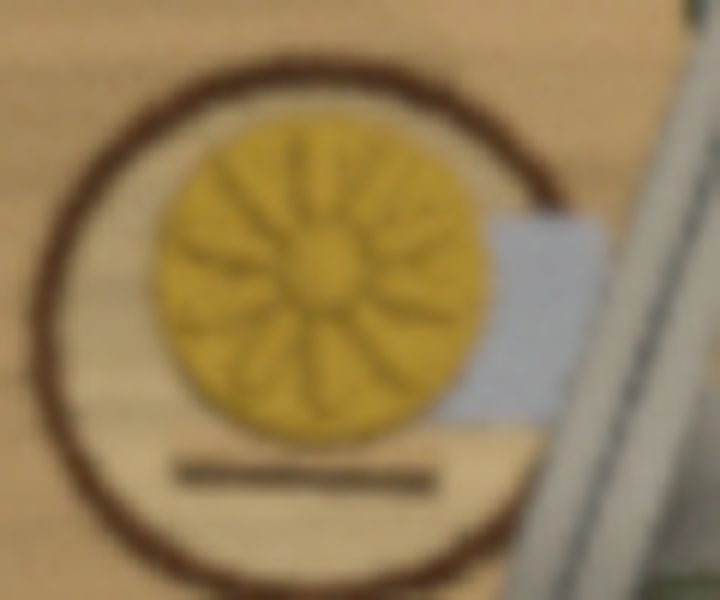

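Run:
```python
from m2 import *
z=46
for p in ((540,213),(540,425),(605,214)): print('blade edge',tr(onz('top',q(*p),z)))
print('ros',tr(onz('top',q(322,275),z+12)),'boss',tr(onz('top',q(326,265),z+21)))
```

```text
blade edge [-58.3 -27.2]
blade edge [-60.5  29.9]
blade edge [-75.4 -27.6]
ros [-2.3 -4.7] boss [-3.5 -5. ]
```

```bash
python3 -m pendant '[[[-0.02,-0.06,0,0],[-0.03,-0.06,0,0],[-0.02,-0.02,0,0],[0,0,0.05,0],[0,0,0.1,0],[0,0,0.1,0],[0,0,0.1,0],[0,0,0.1,0],[0,0,0.1,0],[0,0,0,0]]]'
python3 -c "
from h import *
st=sense();print(tool(st)[:3,2])
plan(655,-180.7,56,-4,10)
save('top','t9');save('side','s9')
t=cv2.imread('pics/t9.png');s=cv2.imread('pics/s9.png')
cv2.imwrite('pics/z13.png',np.hstack([cv2.resize(t[145:195,290:350],None,fx=8,fy=8,interpolation=cv2.INTER_CUBIC),cv2.resize(s[205:255,250:290],None,fx=8,fy=8,interpolation=cv2.INTER_CUBIC)]))"
```

```text
time: 15.85
tool_pos: [653.9, -179.7, 58.0]
tcp_rot: [-178.9, 1.7, -3.9]
ft_force: [0.1, 0.8, -1.7]
finger_gap: 17.9
[-0.02820193  0.02033538 -0.99939538]
t 15.85 pos [ 653.9 -179.7   58. ] rot [-178.95    1.69   -3.85] gap 17.9 F [ 0.1  0.8 -1.7]
total mm tool [1.2 0.9 1.9] dyaw -0.1
[[0.01,0.0,0.01,np.float64(0.0)],[0.01,0.0,0.01,np.float64(0.0)],[0.01,0.0,0.01,np.float64(0.0)],[0.01,0.0,0.01,np.float64(0.0)],[0.01,0.0,0.01,np.float64(0.0)],[0.01,0.0,0.01,np.float64(0.0)],[0.01,0.0,0.01,np.float64(0.0)],[0.01,0.0,0.01,np.float64(0.0)],[0.01,0.0,0.01,np.float64(0.0)],[0.01,0.0,0.01,np.float64(0.0)]]
```

View pics/z13.png

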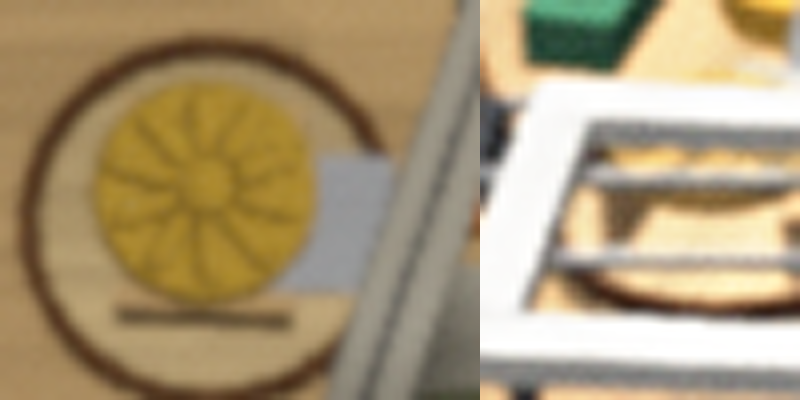

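```bash
python3 - <<'E'
from m2 import *
q=lambda x,y:(290+x/8-.44,145+y/8-.44)
print('ros',tr(onz('top',q(204.5,190),52)),'boss',tr(onz('top',q(208,185),61)))
for p in ((350,155),(350,290)): print('blade',tr(onz('top',q(*p),36)))
for p in ((118,308),(292,316)): print('bat',tr(onz('top',q(*p),40)))
E
python3 -c "
from ros import *
ros('t9',(295,150,335,190),(50,52))"
```

```text
ros [ 1.7 -3.5] boss [ 0.1 -3.1]
blade [-54.8 -24.5]
blade [-56.9  30.5]
bat [33.9 42.5]
bat [-34.5  42.8]
bbox [302 155  27  28 585] [315.05811966 168.58290598]
50 circ [667.8 -22.8] 44.2 ell [667.8 -22.7] [81.9 86.5]
52 circ [667.2 -22.8] 44.1 ell [667.3 -22.7] [81.7 86.3]
```

```bash
python3 -m pendant '[[[0,0,0.12,0],[0.05,0,0.05,0],[0.1,0,0,0],[0.08,0,0,0],[0.04,0,0,0],[0,0,0,0],[0,0,-0.1,0],[0,0,-0.15,0],[0,0,-0.15,0],[0,0,-0.1,0]]]'
python3 -c "
from h import *
plan(655,-180.7,66,-4,10)"
```

```text
time: 16.78
tool_pos: [660.4, -180.4, 65.4]
tcp_rot: [-179.0, 1.7, -3.8]
ft_force: [0.7, 0.3, -2.2]
finger_gap: 17.9
t 16.78 pos [ 660.4 -180.4   65.4] rot [-178.95    1.67   -3.85] gap 17.9 F [ 0.7  0.3 -2.2]
total mm tool [-5.4  0.7 -0.5] dyaw -0.2
[[-0.03,0.0,-0.0,np.float64(0.0)],[-0.03,0.0,-0.0,np.float64(0.0)],[-0.03,0.0,-0.0,np.float64(0.0)],[-0.03,0.0,-0.0,np.float64(0.0)],[-0.03,0.0,-0.0,np.float64(0.0)],[-0.03,0.0,-0.0,np.float64(0.0)],[-0.03,0.0,-0.0,np.float64(0.0)],[-0.03,0.0,-0.0,np.float64(0.0)],[-0.03,0.0,-0.0,np.float64(0.0)],[-0.03,0.0,-0.0,np.float64(0.0)]]
```

```bash
python3 -m pendant '[[[0,0,-0.05,0],[-0.03,0,0,0],[-0.06,0.01,0,0],[-0.05,0.01,0,0],[-0.03,0.01,0,0],[0,0,0.1,0],[0,0,0.15,0],[0,0,0.15,0],[0,0,0.15,0],[0,0,0.1,0]]]'
python3 -c "
from h import *
plan(656,-180.7,56,-4,10)
save('top','t10')
from ros import ros
ros('t10',(295,150,335,190),(52,))
t=cv2.imread('pics/t10.png')
cv2.imwrite('pics/z14.png',cv2.resize(t[145:195,290:350],None,fx=12,fy=12,interpolation=cv2.INTER_CUBIC))"
```

```text
time: 17.62
tool_pos: [656.7, -180.9, 53.7]
tcp_rot: [-179.0, 1.6, -3.9]
ft_force: [0.1, -0.3, -1.7]
finger_gap: 17.9
t 17.62 pos [ 656.7 -180.9   53.7] rot [-178.99    1.57   -3.86] gap 17.9 F [ 0.1 -0.3 -1.7]
total mm tool [-0.7 -0.2 -2.3] dyaw -0.1
[[-0.0,-0.0,-0.01,np.float64(0.0)],[-0.0,-0.0,-0.01,np.float64(0.0)],[-0.0,-0.0,-0.01,np.float64(0.0)],[-0.0,-0.0,-0.01,np.float64(0.0)],[-0.0,-0.0,-0.01,np.float64(0.0)],[-0.0,-0.0,-0.01,np.float64(0.0)],[-0.0,-0.0,-0.01,np.float64(0.0)],[-0.0,-0.0,-0.01,np.float64(0.0)],[-0.0,-0.0,-0.01,np.float64(0.0)],[-0.0,-0.0,-0.01,np.float64(0.0)]]
bbox [302 156  27  28 587] [315.32027257 169.55366269]
52 circ [663.9 -24.9] 44.3 ell [664.2 -23.5] [81.5 86.7]
```

View pics/z14.png

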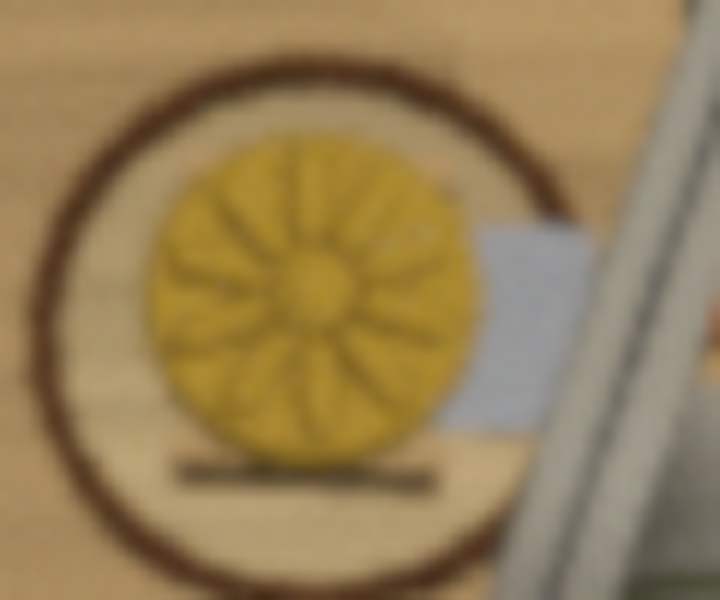

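```bash
python3 -m pendant '[[[0,0.1,-0.05,0],[0,0.3,-0.02,0],[0,0.5,-0.012,0],[0,0.7,-0.015,0],[0,0.8,-0.02,0],[0,0.9,-0.02,0],[0,0.9,-0.02,0],[0,0.9,-0.02,0],[0,0.9,-0.1,0],[0,0.9,-0.3,0]]]'
python3 -c "
from h import *
plan(502.2,-423.9,60,-15.1,10)"
```

```text
time: 18.5
tool_pos: [645.2, -331.6, 61.8]
tcp_rot: [-179.0, 1.7, -3.8]
ft_force: [0.8, -0.1, -2.3]
finger_gap: 17.8
t 18.5 pos [ 645.2 -331.6   61.8] rot [-179.      1.66   -3.78] gap 17.8 F [ 0.8 -0.1 -2.3]
total mm tool [-136.5  101.6    4. ] dyaw -11.3
[[-0.68,0.51,0.02,np.float64(0.25)],[-0.67,0.52,0.02,np.float64(0.25)],[-0.66,0.53,0.02,np.float64(0.25)],[-0.65,0.55,0.02,np.float64(0.25)],[-0.64,0.56,0.02,np.float64(0.25)],[-0.63,0.57,0.02,np.float64(0.25)],[-0.62,0.59,0.02,np.float64(0.25)],[-0.61,0.6,0.02,np.float64(0.25)],[-0.59,0.61,0.02,np.float64(0.25)],[-0.58,0.62,0.01,np.float64(0.25)]]
```

```bash
python3 -m pendant '[[[-0.68,0.4,-0.1,0.25],[-0.67,0.5,-0.03,0.25],[-0.66,0.53,0,0.25],[-0.65,0.55,0,0.25],[-0.64,0.56,0,0.25],[-0.63,0.57,0,0.25],[-0.6,0.55,0,0.25],[-0.5,0.5,0,0.2],[-0.4,0.4,0,0.2],[-0.2,0.2,0,0.1]]]'
python3 -c "
from h import *
print(tool(sense())[:3,2])
plan(502.2,-423.9,30,-15.1,10)"
```

```text
time: 19.33
tool_pos: [507.2, -436.7, 70.3]
tcp_rot: [-179.7, 1.4, -15.5]
ft_force: [0.1, 0.4, -1.5]
finger_gap: 17.3
[-0.021676    0.01057448 -0.99970912]
t 19.33 pos [ 507.2 -436.7   70.3] rot [-179.75    1.36  -15.48] gap 17.3 F [ 0.1  0.4 -1.5]
total mm tool [ -7.3 -10.8  40.5] dyaw 0.4
[[-0.04,-0.05,0.2,np.float64(-0.01)],[-0.04,-0.05,0.2,np.float64(-0.01)],[-0.04,-0.05,0.2,np.float64(-0.01)],[-0.04,-0.05,0.2,np.float64(-0.01)],[-0.04,-0.05,0.2,np.float64(-0.01)],[-0.04,-0.05,0.2,np.float64(-0.01)],[-0.04,-0.05,0.2,np.float64(-0.01)],[-0.04,-0.05,0.2,np.float64(-0.01)],[-0.04,-0.05,0.2,np.float64(-0.01)],[-0.04,-0.05,0.2,np.float64(-0.01)]]
```

```bash
python3 -m pendant '[[[0,0,0.2,0],[0,-0.03,0.3,0],[0,-0.03,0.3,0],[0,-0.03,0.3,0],[0,0,0.3,0],[0,0,0.2,0],[0,0,0.15,0],[0,0,0.1,0],[0,0,0.05,0],[0,0,0,0]]]'
python3 -c "
from h import *
print(tool(sense())[:3,2])
plan(502.2,-423.9,26,-15.1,10)"
```

```text
time: 20.17
tool_pos: [508.1, -432.5, 26.5]
tcp_rot: [-179.6, 1.4, -15.3]
ft_force: [0.1, -0.4, -1.5]
finger_gap: 18.0
[-0.02235648  0.0125798  -0.99967091]
t 20.17 pos [ 508.1 -432.5   26.5] rot [-179.64    1.43  -15.29] gap 18.0 F [ 0.1 -0.4 -1.5]
total mm tool [-7.9 -6.8  0.7] dyaw 0.2
[[-0.04,-0.03,0.0,np.float64(-0.0)],[-0.04,-0.03,0.0,np.float64(-0.0)],[-0.04,-0.03,0.0,np.float64(-0.0)],[-0.04,-0.03,0.0,np.float64(-0.0)],[-0.04,-0.03,0.0,np.float64(-0.0)],[-0.04,-0.03,0.0,np.float64(-0.0)],[-0.04,-0.03,0.0,np.float64(-0.0)],[-0.04,-0.03,0.0,np.float64(-0.0)],[-0.04,-0.03,0.0,np.float64(-0.0)],[-0.04,-0.03,0.0,np.float64(-0.0)]]
```

Still unloaded (fz −1.5 = weight). Lower a couple of millimetres, then release.

```bash
python3 -m pendant '[[[0,0,0.03,0],[0,0,0.03,0],[0,0,0.02,0],[0,0,0,0],[0,0,0,0],[0,0,0,0],[0,0,0,0],[0,0,0,0],[0,0,0,0],[0,0,0,0]]]'
```

```text
time: 21.0
tool_pos: [509.0, -433.5, 27.0]
tcp_rot: [-179.7, 1.3, -15.3]
ft_force: [0.9, 0.6, -0.9]
finger_gap: 17.9
```

```bash
python3 -m pendant '[[[0,0,0.06,0],[0,0,0.06,0],[0,0,0.04,0],[0,0,0,0],[0,0,0,0],[0,0,0,0],[0,0,0,0],[0,0,0,0],[0,0,0,0],[0,0,0,0]]]'
python3 -c "
from h import *
print(sense()['wrist_torque'])
save('side','s11');save('wrist','w11')
s=cv2.imread('pics/s11.png');w=cv2.imread('pics/w11.png')
cv2.imwrite('pics/z15.png',np.hstack([cv2.resize(s[160:220,310:370],None,fx=6.67,fy=6.67),w[:,150:500]]))"
```

```text
time: 21.83
tool_pos: [509.3, -433.9, 25.7]
tcp_rot: [-179.7, 1.2, -15.3]
ft_force: [-1.4, 1.0, 2.6]
finger_gap: 17.5
[0.33781305 0.11298425 0.18475411]
```

View pics/z15.png

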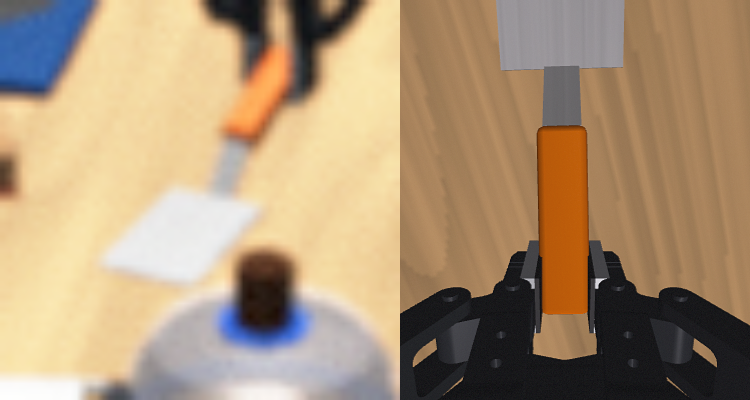

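```bash
python3 -m pendant '[[[0,0,0,0],[0,0,0,0],[0,0,0,0],[0,0,0,0],[0,0,0,0],[0,0,0,0],[0,0,0,0],[0,0,-0.1,0],[0,0,-0.3,0],[0,0,-0.6,0]]]' 1 120
python3 -c "
from h import *
plan(459,-102,200,-15,20)"
```

```text
time: 22.77
tool_pos: [508.1, -432.6, 42.3]
tcp_rot: [-179.6, 1.5, -15.3]
ft_force: [0.5, 0.8, 0.5]
finger_gap: 85.3
t 22.77 pos [ 508.1 -432.6   42.3] rot [-179.6     1.46  -15.32] gap 85.3 F [0.5 0.8 0.5]
total mm tool [-138.7 -307.  -152. ] dyaw 0.3
[[-0.35,-0.77,-0.38,np.float64(-0.0)],[-0.35,-0.77,-0.38,np.float64(-0.0)],[-0.35,-0.77,-0.38,np.float64(-0.0)],[-0.35,-0.77,-0.38,np.float64(-0.0)],[-0.35,-0.77,-0.38,np.float64(-0.0)],[-0.35,-0.77,-0.38,np.float64(-0.0)],[-0.35,-0.77,-0.38,np.float64(-0.0)],[-0.35,-0.77,-0.38,np.float64(-0.0)],[-0.34,-0.77,-0.38,np.float64(-0.0)],[-0.34,-0.77,-0.38,np.float64(-0.0)],[-0.34,-0.77,-0.38,np.float64(-0.0)],[-0.34,-0.77,-0.38,np.float64(-0.0)],[-0.34,-0.77,-0.38,np.float64(-0.0)],[-0.34,-0.77,-0.38,np.float64(-0.0)],[-0.34,-0.77,-0.38,np.float64(-0.0)],[-0.34,-0.77,-0.38,np.float64(-0.0)],[-0.34,-0.77,-0.38,np.float64(-0.0)],[-0.34,-0.77,-0.38,np.float64(-0.0)],[-0.34,-0.77,-0.38,np.float64(-0.0)],[-0.34,-0.77,-0.38,np.float64(-0.0)]]
```

```bash
python3 -m pendant '[[[0,0,-0.8,0],[0,0,-0.9,0],[0,0,-0.9,0],[0,0,-0.9,0],[-0.1,-0.3,-0.9,0],[-0.2,-0.6,-0.9,0],[-0.35,-0.8,-0.8,0],[-0.35,-0.8,-0.6,0],[-0.35,-0.8,-0.3,0],[-0.35,-0.8,0,0]]]'
python3 -c "
from h import *
plan(459,-102,200,-10,10)"
```

```text
time: 23.6
tool_pos: [501.6, -348.6, 206.5]
tcp_rot: [180.0, 0.7, -15.6]
ft_force: [1.3, 0.2, 0.6]
finger_gap: 85.5
t 23.6 pos [ 501.6 -348.6  206.5] rot [180.     0.71 -15.56] gap 85.5 F [1.3 0.2 0.6]
total mm tool [-107.1 -226.2    7.8] dyaw 5.6
[[-0.54,-1.13,0.04,np.float64(-0.12)],[-0.52,-1.14,0.04,np.float64(-0.12)],[-0.51,-1.14,0.04,np.float64(-0.12)],[-0.5,-1.15,0.04,np.float64(-0.12)],[-0.49,-1.15,0.04,np.float64(-0.12)],[-0.48,-1.16,0.04,np.float64(-0.12)],[-0.47,-1.16,0.04,np.float64(-0.12)],[-0.46,-1.16,0.04,np.float64(-0.12)],[-0.45,-1.17,0.04,np.float64(-0.12)],[-0.43,-1.17,0.04,np.float64(-0.12)]]
```

```bash
python3 -m pendant '[[[-0.45,-0.95,0,0],[-0.45,-0.95,0,0],[-0.45,-0.95,0,0],[-0.45,-0.95,0,0],[-0.45,-0.95,0,0],[-0.45,-0.95,0,0],[-0.45,-0.95,0,0],[-0.4,-0.8,0,0],[-0.3,-0.6,0,0],[-0.1,-0.2,0,0]]]'
python3 -c "
from h import *
plan(459,-102,200,-15,10)
st=sense();save('wrist','w12');save('side','s12');print(proj('wrist',(459,-102,112),st),tool(st)[:3,2])"
```

```text
time: 24.43
tool_pos: [470.2, -159.9, 224.1]
tcp_rot: [179.7, -0.5, -15.5]
ft_force: [-0.9, -0.5, -0.5]
finger_gap: 85.5
t 24.43 pos [ 470.2 -159.9  224.1] rot [179.7   -0.48 -15.52] gap 85.5 F [-0.9 -0.5 -0.5]
total mm tool [-26.5 -52.9  23.6] dyaw 0.5
[[-0.13,-0.26,0.12,np.float64(-0.01)],[-0.13,-0.26,0.12,np.float64(-0.01)],[-0.13,-0.26,0.12,np.float64(-0.01)],[-0.13,-0.26,0.12,np.float64(-0.01)],[-0.13,-0.26,0.12,np.float64(-0.01)],[-0.13,-0.26,0.12,np.float64(-0.01)],[-0.13,-0.27,0.12,np.float64(-0.01)],[-0.13,-0.27,0.12,np.float64(-0.01)],[-0.13,-0.27,0.12,np.float64(-0.01)],[-0.13,-0.27,0.12,np.float64(-0.01)]]
[277.92922528 125.3729683 ] [ 0.00660743 -0.00722559 -0.99995207]
```

View pics/w12.png

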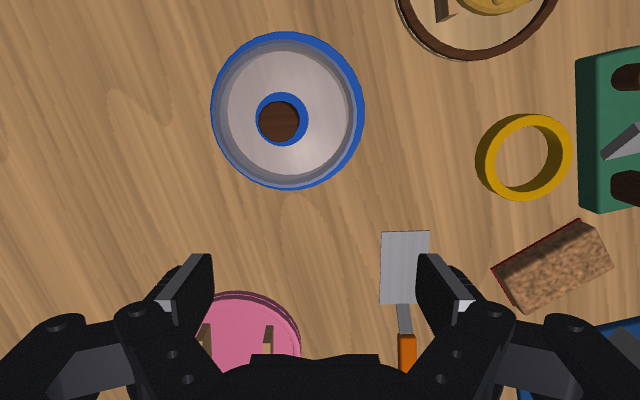

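View pics/s12.png

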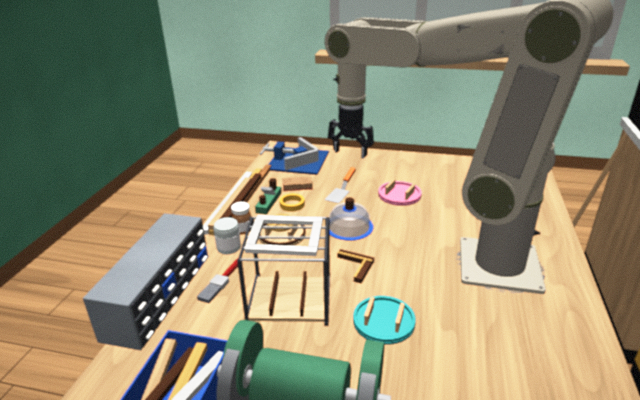

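```bash
python3 -c "
from h import *
st=sense()
print(onz('wrist',(278.5,122),112,st))
w=cv2.imread('pics/w12.png');h=cv2.cvtColor(w,cv2.COLOR_BGR2HSV)
m=np.zeros(h.shape[:2],np.uint8);m[20:200,200:375]=cv2.inRange(h,(105,120,60),(125,255,255))[20:200,200:375]
ys,xs=np.nonzero(m);P=np.array([onz('wrist',p,8,st)[:2] for p in zip(xs,ys)],np.float32);print(cv2.minEnclosingCircle(P))
"
```

```text
[ 460.53495034 -101.03342697  112.        ]
((459.94952392578125, -100.75737762451172), 78.45985412597656)
```

```bash
python3 -c "
from h import *
plan(460.3,-101,120,-15.5,10)"
python3 -m pendant '[[[-0.1,-0.25,0.4,0],[-0.15,-0.35,0.5,0],[-0.15,-0.35,0.5,0],[-0.15,-0.35,0.5,0],[-0.15,-0.35,0.6,0],[-0.15,-0.35,0.6,0],[-0.15,-0.3,0.6,0],[-0.1,-0.2,0.6,0],[-0.05,-0.1,0.5,0],[0,0,0.2,0]]]'
python3 -c "
from h import *
plan(460.3,-101,83,-15.5,10)"
```

```text
t 24.53 pos [ 470.6 -161.   224. ] rot [179.67  -0.5  -15.51] gap 85.5 F [ 0.6 -0.2  0.5]
total mm tool [-26.9 -55.7 103.4] dyaw 0.0
[[-0.13,-0.28,0.52,np.float64(-0.0)],[-0.13,-0.28,0.52,np.float64(-0.0)],[-0.13,-0.28,0.52,np.float64(-0.0)],[-0.13,-0.28,0.52,np.float64(-0.0)],[-0.13,-0.28,0.52,np.float64(-0.0)],[-0.13,-0.28,0.52,np.float64(-0.0)],[-0.13,-0.28,0.52,np.float64(-0.0)],[-0.13,-0.28,0.52,np.float64(-0.0)],[-0.13,-0.28,0.52,np.float64(-0.0)],[-0.13,-0.28,0.52,np.float64(-0.0)]]
time: 25.37
tool_pos: [459.5, -101.6, 109.3]
tcp_rot: [179.6, -0.1, -15.7]
ft_force: [-0.2, -0.1, 0.2]
finger_gap: 85.3
t 25.37 pos [ 459.5 -101.6  109.3] rot [ 1.7963e+02 -1.3000e-01 -1.5710e+01] gap 85.3 F [-0.2 -0.1  0.2]
total mm tool [ 0.5 -0.9 26.3] dyaw 0.2
[[0.0,-0.0,0.13,np.float64(-0.0)],[0.0,-0.0,0.13,np.float64(-0.0)],[0.0,-0.0,0.13,np.float64(-0.0)],[0.0,-0.0,0.13,np.float64(-0.0)],[0.0,-0.0,0.13,np.float64(-0.0)],[0.0,-0.0,0.13,np.float64(-0.0)],[0.0,-0.0,0.13,np.float64(-0.0)],[0.0,-0.0,0.13,np.float64(-0.0)],[0.0,-0.0,0.13,np.float64(-0.0)],[0.0,-0.0,0.13,np.float64(-0.0)]]
```

Excellent. Lower and check, then grip.

```bash
python3 -m pendant '[[[0,0,0.15,0],[0.02,-0.02,0.25,0],[0.02,-0.02,0.25,0],[0,0,0.2,0],[0,0,0.1,0],[0,0,0,0],[0,0,0,0],[0,0,0,0],[0,0,0,0],[0,0,0,0]]]'
python3 -m pendant '[[[0,0,0,0],[0,0,0,0],[0,0,0,0],[0,0,0,0],[0,0,0,0],[0,0,0,0],[0,0,0,0],[0,0,0,0],[0,0,0,0],[0,0,0,0]]]' -1 60
python3 -c "
from h import *
plan(460.3,-101,83,-15.5,10);print(tool(sense())[:3,2]);save('wrist','w13')"
```

```text
time: 26.2
tool_pos: [461.1, -102.0, 88.3]
tcp_rot: [179.6, -0.2, -15.8]
ft_force: [0.1, 0.2, 0.1]
finger_gap: 85.5
time: 27.03
tool_pos: [462.0, -102.3, 89.5]
tcp_rot: [179.6, -0.3, -15.8]
ft_force: [0.1, -0.4, -0.6]
finger_gap: 28.3
t 27.03 pos [ 462.  -102.3   89.5] rot [179.6   -0.28 -15.77] gap 28.3 F [ 0.1 -0.4 -0.6]
total mm tool [-2.  -0.8  6.5] dyaw 0.3
[[-0.01,-0.0,0.03,np.float64(-0.01)],[-0.01,-0.0,0.03,np.float64(-0.01)],[-0.01,-0.0,0.03,np.float64(-0.01)],[-0.01,-0.0,0.03,np.float64(-0.01)],[-0.01,-0.0,0.03,np.float64(-0.01)],[-0.01,-0.0,0.03,np.float64(-0.01)],[-0.01,-0.0,0.03,np.float64(-0.01)],[-0.01,-0.0,0.03,np.float64(-0.01)],[-0.01,-0.0,0.03,np.float64(-0.01)],[-0.01,-0.0,0.03,np.float64(-0.01)]]
[ 0.00283022 -0.00810095 -0.99996318]
```

View pics/w13.png

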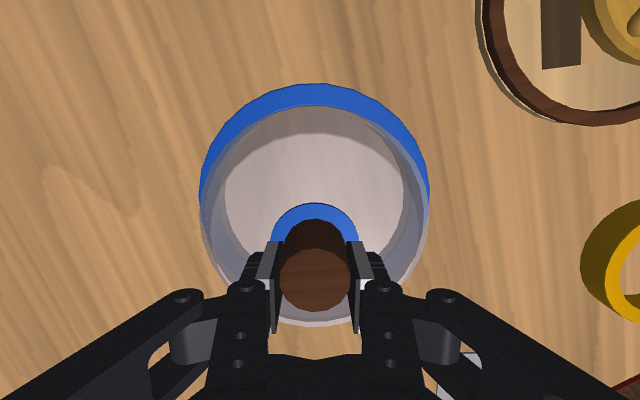

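```bash
python3 -m pendant '[[[0,0,0,0],[0,0,0,0],[0,0,0.0,0],[0,0,0.1,0],[-0.05,0,0.12,0],[-0.03,0,0.1,0],[0,0,0.05,0],[0,0,0,0],[0,0,0,0],[0,0,0,0]]]' 0 60
python3 -m pendant '[[[0,0,0,0],[0,0,0,0],[0,0,0,0],[0,0,0,0],[0,0,0,0],[0,0,0,0],[0,0,0,0],[0,0,0,0],[0,0,0,0],[0,0,0,0]]]' -1 80
python3 -c "
from h import *
plan(460.3,-101,83,-15.5,10);print(tool(sense())[:3,2])"
```

```text
time: 27.92
tool_pos: [459.7, -101.7, 80.6]
tcp_rot: [179.6, -0.2, -15.8]
ft_force: [-0.6, 0.1, 0.3]
finger_gap: 42.4
time: 28.75
tool_pos: [460.1, -101.8, 81.1]
tcp_rot: [179.6, -0.3, -15.8]
ft_force: [-0.1, 0.6, -0.2]
finger_gap: 28.1
t 28.75 pos [ 460.1 -101.8   81.1] rot [179.6   -0.26 -15.77] gap 28.1 F [-0.1  0.6 -0.2]
total mm tool [-0.  -0.8 -1.9] dyaw 0.3
[[-0.0,-0.0,-0.01,np.float64(-0.01)],[-0.0,-0.0,-0.01,np.float64(-0.01)],[-0.0,-0.0,-0.01,np.float64(-0.01)],[-0.0,-0.0,-0.01,np.float64(-0.01)],[-0.0,-0.0,-0.01,np.float64(-0.01)],[-0.0,-0.0,-0.01,np.float64(-0.01)],[-0.0,-0.0,-0.01,np.float64(-0.01)],[-0.0,-0.0,-0.01,np.float64(-0.01)],[-0.0,-0.0,-0.01,np.float64(-0.01)],[-0.0,-0.0,-0.01,np.float64(-0.01)]]
[ 0.00244572 -0.00794353 -0.99996546]
```

```bash
python3 -m pendant '[[[0,0,-0.2,0],[0,0,-0.5,0],[0,0,-0.7,0],[0,0,-0.8,0],[0,0,-0.8,0],[0,0,-0.8,0],[0.1,-0.1,-0.6,0],[0.2,-0.2,-0.3,0],[0.4,-0.3,-0.1,0],[0.5,-0.4,0,0]]]' - 100
python3 -c "
from h import *
plan(664.1,-25.3,180,-15.5,10);print(tool(sense())[:3,2])"
```

```text
time: 29.58
tool_pos: [485.7, -87.5, 184.2]
tcp_rot: [179.6, 0.0, -15.9]
ft_force: [-0.7, 0.6, -2.7]
finger_gap: 27.6
t 29.58 pos [485.7 -87.5 184.2] rot [ 1.7959e+02  4.0000e-02 -1.5870e+01] gap 27.6 F [-0.7  0.6 -2.7]
total mm tool [ 154.6 -108.6    3.3] dyaw 0.4
[[0.77,-0.54,0.02,np.float64(-0.01)],[0.77,-0.54,0.02,np.float64(-0.01)],[0.77,-0.54,0.02,np.float64(-0.01)],[0.77,-0.54,0.02,np.float64(-0.01)],[0.77,-0.54,0.02,np.float64(-0.01)],[0.77,-0.54,0.02,np.float64(-0.01)],[0.77,-0.54,0.02,np.float64(-0.01)],[0.78,-0.54,0.02,np.float64(-0.01)],[0.78,-0.54,0.02,np.float64(-0.01)],[0.78,-0.54,0.02,np.float64(-0.01)]]
[-0.00264316 -0.00665033 -0.99997439]
```

```bash
python3 -m pendant '[[[0.55,-0.4,0,0],[0.6,-0.42,0,0],[0.6,-0.42,0,0],[0.6,-0.42,0,0],[0.6,-0.42,0,0],[0.6,-0.42,0,0],[0.6,-0.42,0,0],[0.6,-0.42,0,0],[0.5,-0.35,0,0],[0.4,-0.28,0,0]]]'
python3 -c "
from h import *
plan(664.1,-25.3,170,-15.5,10);print(tool(sense())[:3,2])"
```

```text
time: 30.42
tool_pos: [623.0, -36.5, 183.1]
tcp_rot: [179.6, 0.3, -15.8]
ft_force: [-0.6, 0.2, -2.1]
finger_gap: 27.5
t 30.42 pos [623.  -36.5 183.1] rot [179.6    0.25 -15.85] gap 27.5 F [-0.6  0.2 -2.1]
total mm tool [ 36.6 -22.1  12.8] dyaw 0.3
[[0.18,-0.11,0.06,np.float64(-0.01)],[0.18,-0.11,0.06,np.float64(-0.01)],[0.18,-0.11,0.06,np.float64(-0.01)],[0.18,-0.11,0.06,np.float64(-0.01)],[0.18,-0.11,0.06,np.float64(-0.01)],[0.18,-0.11,0.06,np.float64(-0.01)],[0.18,-0.11,0.06,np.float64(-0.01)],[0.18,-0.11,0.06,np.float64(-0.01)],[0.18,-0.11,0.06,np.float64(-0.01)],[0.18,-0.11,0.06,np.float64(-0.01)]]
[-0.00612734 -0.00544245 -0.99996642]
```

```bash
python3 -m pendant '[[[0.3,-0.15,0,0],[0.3,-0.15,0,0],[0.3,-0.15,0,0],[0.25,-0.15,0,0],[0.2,-0.15,0.1,0],[0.1,-0.1,0.2,0],[0.05,-0.05,0.2,0],[0,0,0.2,0],[0,0,0.1,0],[0,0,0,0]]]'
python3 -c "
from h import *
plan(664.1,-25.3,140,-15.5,10);print(tool(sense())[:3,2])
save('top','t20');save('wrist','w20')"
```

```text
time: 31.25
tool_pos: [659.3, -25.6, 163.1]
tcp_rot: [179.6, 0.5, -15.8]
ft_force: [-0.6, 0.7, -3.3]
finger_gap: 27.5
t 31.25 pos [659.3 -25.6 163.1] rot [179.57   0.48 -15.81] gap 27.5 F [-0.6  0.7 -3.3]
total mm tool [ 4.7 -1.8 23.1] dyaw 0.3
[[0.02,-0.01,0.12,np.float64(-0.01)],[0.02,-0.01,0.12,np.float64(-0.01)],[0.02,-0.01,0.12,np.float64(-0.01)],[0.02,-0.01,0.12,np.float64(-0.01)],[0.02,-0.01,0.12,np.float64(-0.01)],[0.02,-0.01,0.12,np.float64(-0.01)],[0.02,-0.01,0.12,np.float64(-0.01)],[0.02,-0.01,0.12,np.float64(-0.01)],[0.02,-0.01,0.12,np.float64(-0.01)],[0.02,-0.01,0.12,np.float64(-0.01)]]
[-0.01016808 -0.00485386 -0.99993652]
```

View pics/w20.png

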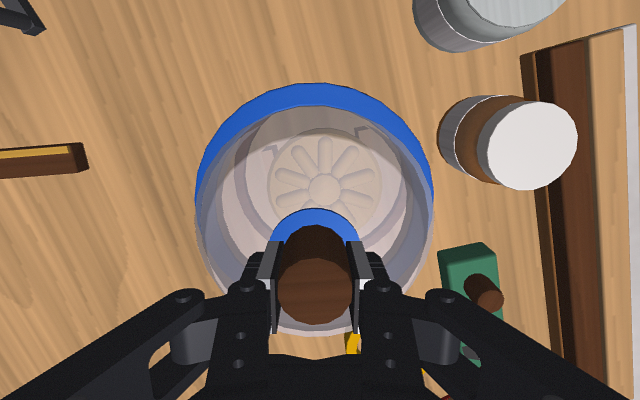

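View pics/t20.png

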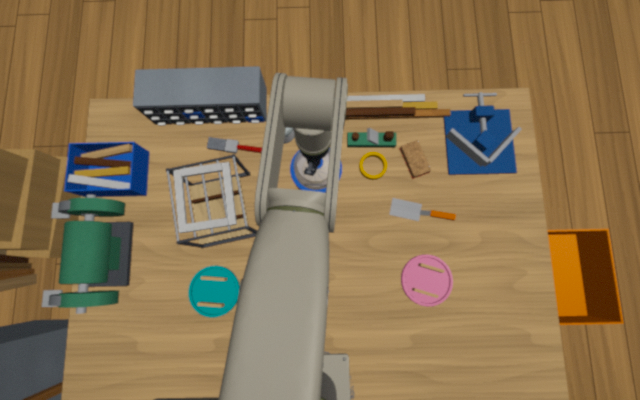

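```bash
python3 -c "
from h import *
st=sense();print(onz('wrist',(325,187),61,st))
f=cv2.imread('pics/w20.png');cv2.imwrite('pics/z20.png',cv2.resize(f[70:350,180:450],None,fx=2.1,fy=2.1))
f=cv2.imread('pics/t20.png');cv2.imwrite('pics/z21.png',cv2.resize(f[140:200,280:350],None,fx=9,fy=9,interpolation=cv2.INTER_CUBIC))"
```

```text
[667.80267486 -19.00277015  61.        ]
```

View pics/z21.png

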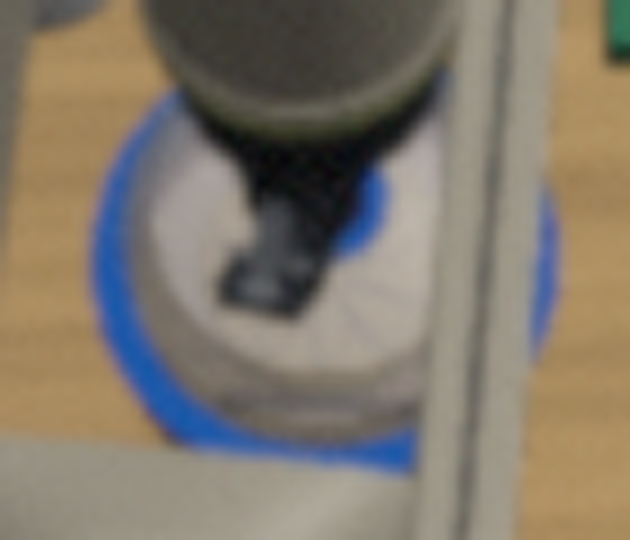

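```bash
python3 -c "
import cv2
f=cv2.imread('pics/w12.png');cv2.imwrite('pics/z22.png',cv2.resize(f[0:70,390:570],None,fx=4,fy=4,interpolation=cv2.INTER_CUBIC))
f=cv2.imread('pics/w13.png');cv2.imwrite('pics/z23.png',cv2.resize(f[0:140,460:640],None,fx=4,fy=4,interpolation=cv2.INTER_CUBIC))"
```

```text
(no output)
```

View pics/z22.png

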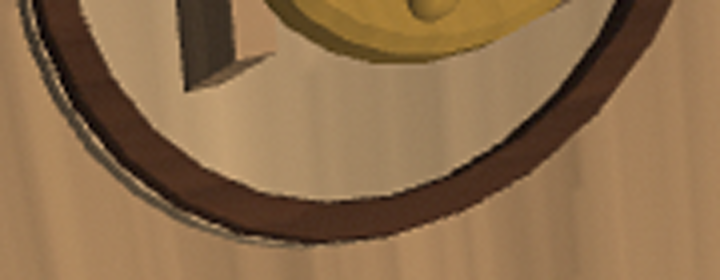

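View pics/z23.png

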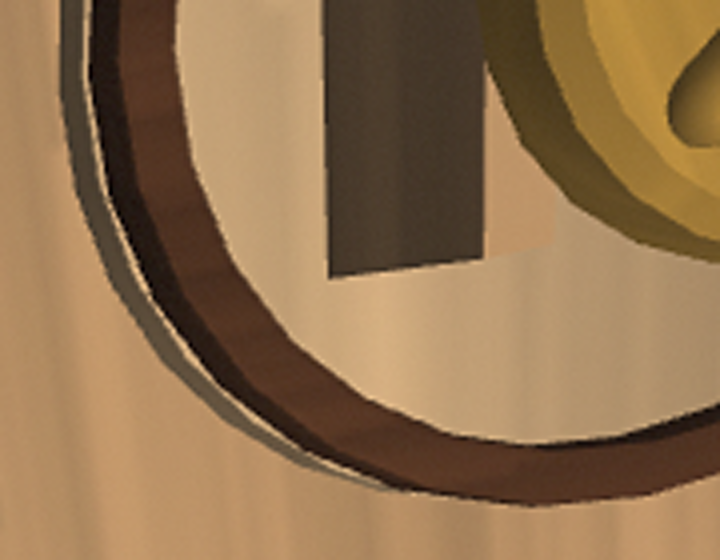

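View pics/z20.png

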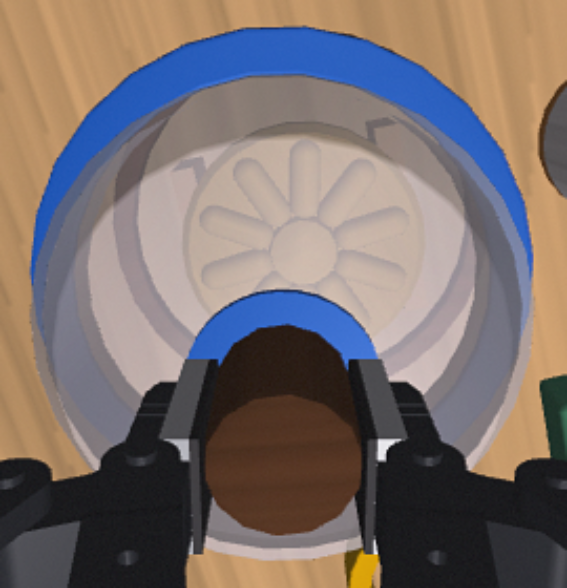

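Run:
```python
from h import *
from scipy.optimize import least_squares
w12=dict(tool_pos=[470.4,-160.4,224.1],tcp_rot=[179.68,-.49,-15.52]);w13=dict(tool_pos=[462,-102.3,89.5],tcp_rot=[179.6,-.28,-15.77])
def pts(L,x0,y0,st): return np.array([onz('wrist',(x0+x/4-.4,y0+y/4-.4),18,st)[:2] for x,y in L])
A=pts([(320,242),(430,222),(530,172),(600,112),(660,25)],390,0,w12)
B=pts([(120,60),(150,180),(200,290),(270,380),(400,485),(530,505),(650,493)],460,0,w13)
C=pts([(175,40),(190,160),(240,270),(330,375),(430,425),(530,445)],460,0,w13)
D=pts([(75,20),(130,120),(200,175),(330,200)],390,0,w12)
def fit(S,free=False):
    f=lambda c:np.concatenate([np.linalg.norm(P-c[:2],axis=1)-r for P,r in S])
    s=least_squares(f,[664,-24]);print(s.x.round(1),np.abs(s.fun).max().round(1))
fit([(A,78)]);fit([(A,78),(D,69)]);fit([(B,78)]);fit([(B,78),(C,69)]);fit([(A,78),(B,78),(C,69),(D,69)])
```

```text
[664.6 -22.4] 0.4
[663.2 -22.8] 0.9
[666.9 -21.7] 1.5
[665.6 -21.6] 2.0
[665.  -22.1] 2.8
```

Run:
```python
from h import *
from scipy.optimize import least_squares
w12=dict(tool_pos=[470.4,-160.4,224.1],tcp_rot=[179.68,-.49,-15.52]);w13=dict(tool_pos=[462,-102.3,89.5],tcp_rot=[179.6,-.28,-15.77]);w20=sense()
def pts(L,x0,y0,st,z,k=4): return np.array([onz('wrist',(x0+x/k-.4,y0+y/k-.4),z,st)[:2] for x,y in L])
def fit(S):
    f=lambda c:np.concatenate([np.linalg.norm(P-c[:2],axis=1)-r for P,r in S])
    s=least_squares(f,[664,-24]);print(s.x.round(1),np.abs(s.fun).max().round(1))
A=pts([(285,18),(330,45),(395,62),(470,53),(530,25)],390,0,w12,40)
B=pts([(485,75),(520,140),(575,200),(640,240),(718,262)],460,0,w13,40)
fit([(A,45)]);fit([(B,45)])
# w20: rosette circle top edge z 52
C=pts([(184,240),(200,190),(240,150),(303,123),(370,150),(415,205),(425,250)],180,70,w20,52,2.1);fit([(C,45)])
# outer rim of tray seen through dome? inner-left dark band
print(onz('wrist',(325,187),61,w20))
```

```text
[667.9 -22.9] 0.4
[665.  -21.2] 0.3
[666.  -24.2] 2.3
[667.80267486 -19.00277015  61.        ]
```

```bash
python3 -m pendant '[[[0.05,-0.03,0.1,0],[0.08,-0.04,0.25,0],[0.07,-0.04,0.35,0],[0.05,-0.03,0.4,0],[0.03,-0.02,0.4,0],[0,0,0.4,0],[0,0,0.35,0],[0,0,0.25,0],[0,0,0.1,0],[0,0,0,0]]]'
python3 -c "
from h import *
plan(664.7,-23.9,93,-15.5,10);print(tool(sense())[:3,2])
save('wrist','w21');save('side','s21')"
```

```text
time: 32.18
tool_pos: [664.9, -24.4, 105.1]
tcp_rot: [179.6, 0.5, -15.8]
ft_force: [0.1, -0.5, -2.5]
finger_gap: 27.5
t 32.18 pos [664.9 -24.4 105.1] rot [179.56   0.53 -15.83] gap 27.5 F [ 0.1 -0.5 -2.5]
total mm tool [-0.3 -0.5 12.1] dyaw 0.3
[[-0.0,-0.0,0.06,np.float64(-0.01)],[-0.0,-0.0,0.06,np.float64(-0.01)],[-0.0,-0.0,0.06,np.float64(-0.01)],[-0.0,-0.0,0.06,np.float64(-0.01)],[-0.0,-0.0,0.06,np.float64(-0.01)],[-0.0,-0.0,0.06,np.float64(-0.01)],[-0.0,-0.0,0.06,np.float64(-0.01)],[-0.0,-0.0,0.06,np.float64(-0.01)],[-0.0,-0.0,0.06,np.float64(-0.01)],[-0.0,-0.0,0.06,np.float64(-0.01)]]
[-0.01094541 -0.00480755 -0.99992854]
```

View pics/w21.png

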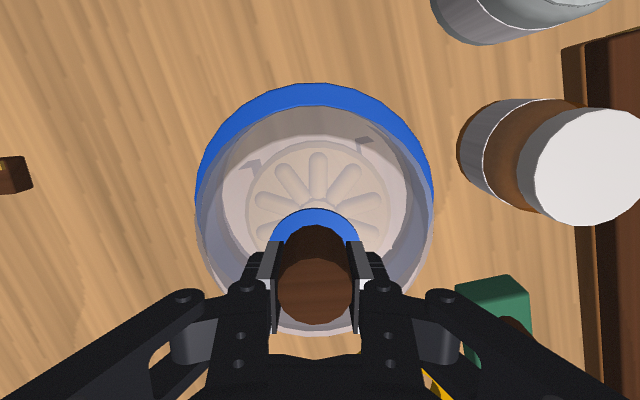

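```bash
python3 -m pendant '[[[0,0,0.05,0],[0,0,0.08,0],[0,0,0.08,0],[0,0,0.08,0],[0,0,0.05,0],[0,0,0.0,0],[0,0,0,0],[0,0,0,0],[0,0,0,0],[0,0,0,0]]]'
```

```text
time: 33.12
tool_pos: [667.1, -24.7, 101.6]
tcp_rot: [179.6, 0.2, -15.8]
ft_force: [0.6, -0.9, -2.1]
finger_gap: 27.5
```

```bash
python3 -m pendant '[[[-0.05,0,0.02,0],[-0.05,0,0.05,0],[-0.02,0,0.06,0],[-0.01,0,0.06,0],[-0.01,0,0.06,0],[-0.01,0,0.06,0],[-0.01,0,0.05,0],[-0.01,0,0.04,0],[-0.01,0,0.03,0],[-0.01,0,0.03,0]]]'
python3 -c "
from h import *
plan(664.7,-23.9,93,-15.5,10)"
```

```text
time: 33.95
tool_pos: [664.3, -23.7, 93.4]
tcp_rot: [179.6, 0.0, -15.8]
ft_force: [-2.0, -0.5, 2.5]
finger_gap: 27.6
t 33.95 pos [664.3 -23.7  93.4] rot [ 1.7965e+02  3.0000e-02 -1.5830e+01] gap 27.6 F [-2.  -0.5  2.5]
total mm tool [0.5 0.  0.4] dyaw 0.3
[[0.0,0.0,0.0,np.float64(-0.01)],[0.0,0.0,0.0,np.float64(-0.01)],[0.0,0.0,0.0,np.float64(-0.01)],[0.0,0.0,0.0,np.float64(-0.01)],[0.0,0.0,0.0,np.float64(-0.01)],[0.0,0.0,0.0,np.float64(-0.01)],[0.0,0.0,0.0,np.float64(-0.01)],[0.0,0.0,0.0,np.float64(-0.01)],[0.0,0.0,0.0,np.float64(-0.01)],[0.0,0.0,0.0,np.float64(-0.01)]]
```

```bash
python3 -m pendant '[[[0,0,0.04,0],[0,0,0.03,0],[0,0,0.02,0],[0,0,0,0],[0,0,0,0],[0,0,0,0],[0,0,0,0],[0,0,0,0],[0,0,0,0],[0,0,0,0]]]'
python3 -c "
from h import *
print(sense()['ft_force'],tool(sense())[:3,2]);save('wrist','w22');save('side','s22')
s=cv2.imread('pics/s22.png');w=cv2.imread('pics/w22.png')
cv2.imwrite('pics/z24.png',np.hstack([cv2.resize(s[190:260,235:325],None,fx=5.714,fy=5.714,interpolation=cv2.INTER_CUBIC)[:400],w[:,170:455]]))"
```

```text
time: 34.78
tool_pos: [664.6, -23.7, 93.3]
tcp_rot: [179.7, -0.0, -15.8]
ft_force: [-3.0, 0.7, 3.3]
finger_gap: 27.4
[-3.00063097  0.72675942  3.30348583] [-9.85124637e-04 -6.01650668e-03 -9.99981415e-01]
```

View pics/z24.png

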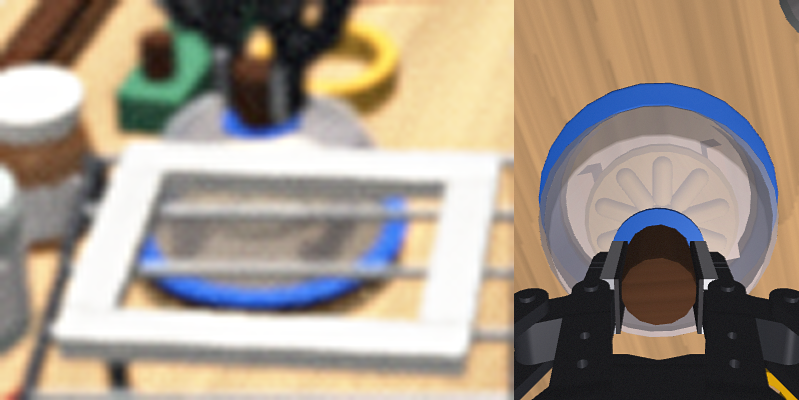

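Seated by height (93.3, expected 93.1) and levelled. Release and rise.

```bash
python3 -m pendant '[[[0,0,0,0],[0,0,0,0],[0,0,0,0],[0,0,0,0],[0,0,0,0],[0,0,-0.1,0],[0,0,-0.4,0],[0,0,-0.7,0],[0,0,-0.9,0],[0,0,-0.9,0]]]' 1
python3 -m pendant '[[[0,0.2,-0.8,0],[0,0.5,-0.6,0],[0,0.7,-0.4,0],[0,0.8,-0.2,0],[0,0.8,0,0],[0,0.8,0,0],[0,0.8,0,0],[0,0.6,0,0],[0,0.3,0,0],[0,0.1,0,0]]]'
python3 -c "
from h import *
st=sense();print(st['tool_pos'],st['tcp_rot']);save('wrist','w23');save('side','s23');save('top','t23')
s=cv2.imread('pics/s23.png');t=cv2.imread('pics/t23.png')
cv2.imwrite('pics/z25.png',np.hstack([cv2.resize(s[190:260,235:325],None,fx=4.44,fy=4.44,interpolation=cv2.INTER_CUBIC),cv2.resize(t[140:210,280:370],None,fx=4.44,fy=4.44,interpolation=cv2.INTER_CUBIC)]))"
```

```text
time: 35.72
tool_pos: [661.5, -23.1, 150.8]
tcp_rot: [179.6, 0.5, -15.8]
ft_force: [1.2, -0.2, -0.6]
finger_gap: 85.3
time: 36.55
tool_pos: [632.2, -142.5, 210.6]
tcp_rot: [179.6, -0.5, -15.9]
ft_force: [-1.0, 0.1, 0.6]
finger_gap: 85.4
[ 632.18554985 -142.45988483  210.63341197] [179.58329177  -0.54322706 -15.86143502]
```

View pics/w23.png

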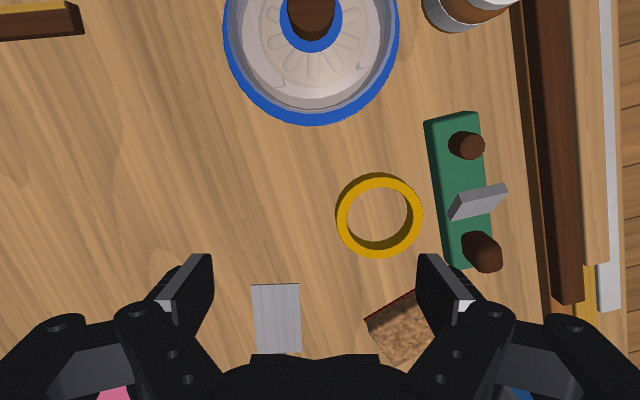

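View pics/z25.png

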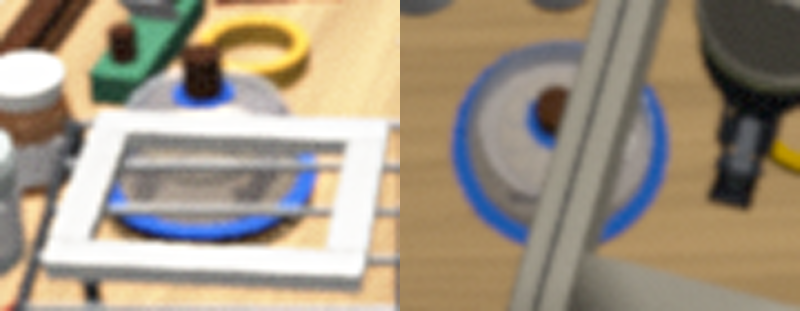

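View pics/s23.png

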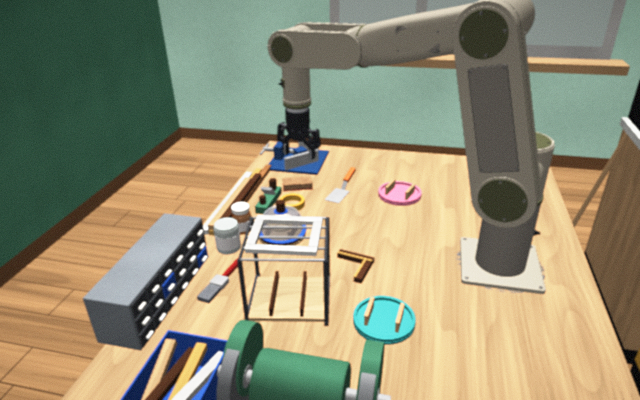

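```bash
python3 -m pendant '[[[-0.3,0.5,-0.1,0],[-0.4,0.8,-0.1,0],[-0.4,0.9,-0.1,0],[-0.4,0.9,-0.1,0],[-0.4,0.9,-0.1,0],[-0.4,0.9,0,0],[-0.4,0.9,0,0],[-0.3,0.7,0,0],[-0.1,0.3,0,0],[0,0,0,0]]]'
python3 -c "
from h import *
save('top','t24')
t=cv2.imread('pics/t24.png');h=cv2.cvtColor(t,cv2.COLOR_BGR2HSV)
m=np.zeros(h.shape[:2],np.uint8);m[140:215,280:350]=cv2.inRange(h,(105,120,60),(125,255,255))[140:215,280:350]
ys,xs=np.nonzero(m);P=np.array([onz('top',p,19)[:2] for p in zip(xs,ys)],np.float32);print('flange',cv2.minEnclosingCircle(P))
w23=dict(tool_pos=[632.2,-142.5,210.6],tcp_rot=[179.58,-.54,-15.86])
w=cv2.imread('pics/w23.png');h=cv2.cvtColor(w,cv2.COLOR_BGR2HSV);m=np.zeros(h.shape[:2],np.uint8);m[0:140,215:410]=cv2.inRange(h,(105,120,60),(125,255,255))[0:140,215:410]
ys,xs=np.nonzero(m);P=np.array([onz('wrist',p,19,w23)[:2] for p in zip(xs,ys)],np.float32)
c=max(cv2.findContours(m,0,1)[0],key=cv2.contourArea)[:,0];c=c[c[:,1]>2]
from scipy.optimize import least_squares
H=P[cv2.convexHull(P,returnPoints=False).ravel()]
f=least_squares(lambda c:np.linalg.norm(H-c[:2],axis=1)-79,[664,-24],loss='soft_l1');print(f.x,np.abs(f.fun).round(1).max())
cv2.imwrite('pics/z26.png',cv2.resize(t[130:230,270:470],None,fx=4,fy=4,interpolation=cv2.INTER_CUBIC))"
```

```text
time: 37.53
tool_pos: [530.5, -253.5, 220.0]
tcp_rot: [179.7, -0.3, -15.0]
ft_force: [-0.5, -0.3, 0.1]
finger_gap: 85.2
flange ((663.9207153320312, -23.544126510620117), 76.38265991210938)
[664.45145413 -20.98793256] 42.5
```

View pics/z26.png

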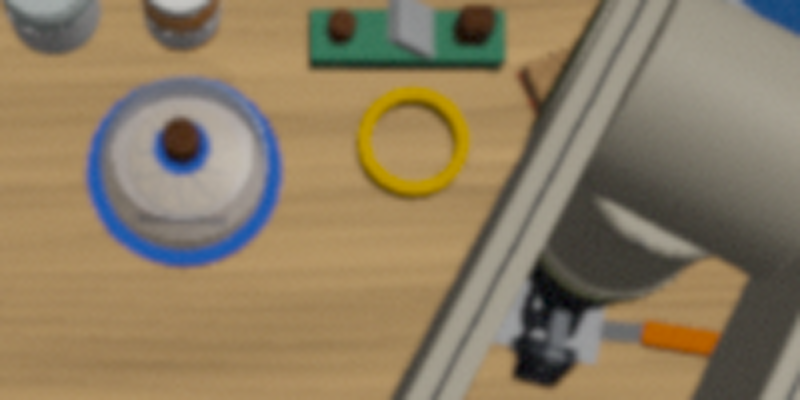

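Run:
```python
from h import *
for f,box,z in (('top0',(330,222,356,247),0),('t24',(302,152,330,178),12)):
    t=cv2.imread(f'pics/{f}.png');h=cv2.cvtColor(t,cv2.COLOR_BGR2HSV);x0,y0,x1,y1=box
    m=cv2.inRange(h,(0,60,20),(20,255,110))[y0:y1,x0:x1];M=cv2.moments(m,True);c=(x0+M['m10']/M['m00'],y0+M['m01']/M['m00'])
    b=cv2.inRange(h,(105,120,60),(125,255,255));k=np.zeros_like(b);X,Y=int(c[0]),int(c[1]);k[Y-40:Y+45,X-40:X+40]=b[Y-40:Y+45,X-40:X+40]
    ys,xs=np.nonzero(k);P=np.array([onz('top',p,z+7)[:2] for p in zip(xs,ys)],np.float32)
    print(f,c,M['m00'],'knob@105',onz('top',c,105+z)[:2].round(1),'flange',np.round(cv2.minEnclosingCircle(P)[0],1))
```

```text
top0 (343.0, 233.25) 48.0 knob@105 [ 458.4 -101. ] flange [ 459.3 -101.7]
t24 (314.7931034482759, 164.24137931034483) 58.0 knob@105 [662.8 -23.6] flange [663.9 -23.5]
```

```bash
python3 -c "
from bench import *
print(hand_in())"
```

```text
the job is handed in; nothing more can be done
None
```

The job is done and handed in at about 37.6 s of the 72 s allowed; no verdict came back.

**What I did:** The moves cannot tilt the gripper, so I could not lean it back as you suggested. I pinched the spatula near the end of its handle instead and slid the blade in about 27 mm short of centre. The gripper's body stayed about 9 mm clear of the front rod by calculation. I lifted the rosette out and set it on the tray's battens. It sat about 3 mm to one side, so I lifted it once more with the blade to centre it. Then I drew the spatula out, laid it flat close to where it started, and set the dome on the rim.

**Last checks:**
- **Rosette:** the top camera puts it within about 1 mm of the tray's middle. The wrist camera disagreed with itself, giving offsets of about 0–3 mm, and 4–5 mm from its single sight of the boss through the dome.
- **Dome:** it bottomed out with the gripper at 93.3 mm, against 93.1 mm expected for fully seated. The flange is centred on the tray within about 1 mm. The knob sits over the flange as it did at the start, so it is level to roughly half a degree. One automatic flange fit on a wrist picture left large errors because its mask was poor, so I did not use it.
- **Spatula:** the blade met the bench at about 3 N before I let go, and later pictures show it lying there undisturbed.
- **Everything else:** no unexpected contact forces showed, and nothing looked moved in the final pictures. I did not measure the other objects' positions.

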